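Press-test foam polishing blocks and sort them by firmness

TASK

Test the three foam-faced polishing blocks where they stand on the cork board: going from the robot's left to its right, press the middle of each foam face straight in by about 6 mm (never more than 9 mm), keep it there for half a second while you judge how hard it pushes back, and let go. Then set each block flat on a tray's floor, foam up: firm ones (about 15 N at that depth) in the steel tray, soft ones (about 5 N) in the red tray. Leave everything else on the bench where it is.

Things in the scene. Friction and masses are not known exactly. Their poses are not given: they have to be found in the camera images.
- board: fixed cork board, 150 (x) x 270 (y) x 12 mm high, edged in dark wood, lying on the bench; the three blocks stand on it side by side. Origin at the centre of its underside
- place_left (a point): point on the board's top (12 mm above the bench) at the left block's place as the robot sees it (+y); places are 90 mm apart, each block stands within 8 mm of one, its length roughly along the board's x
- place_middle (a point): point on the board's top (12 mm above the bench) at the middle block's place as the robot sees it (centre); places are 90 mm apart, each block stands within 8 mm of one, its length roughly along the board's x
- place_right (a point): point on the board's top (12 mm above the bench) at the right block's place as the robot sees it (-y); places are 90 mm apart, each block stands within 8 mm of one, its length roughly along the board's x
- block1: polishing block 1: wooden backing 90 long (its x) x 46 wide (its y) x 28 mm high, mass about 0.18 kg, carrying a dark teal foam face 84 x 38 x 24 mm, 52 mm high in all. Origin at the centre of its underside, z up. All three look alike; grip the wooden backing across its 46 mm width, the foam stands 4 mm back from its sides. The backing is rigid and lies loose on the cork board
- foam1 (a joint): how far the foam face of polishing block 1 is pressed in, m: 0 at rest, grows straight down; stops at 0.013. Springs back when released. Resistance to a straight push at 6 mm: about 15 N if the foam is firm, about 5 N if it has gone soft (proportional to depth)
- face1 (a point): centre of the top of the foam face of block 1; it goes down with the foam
- block2: polishing block 2: wooden backing 90 long (its x) x 46 wide (its y) x 28 mm high, mass about 0.18 kg, carrying a dark teal foam face 84 x 38 x 24 mm, 52 mm high in all. Origin at the centre of its underside, z up. All three look alike; grip the wooden backing across its 46 mm width, the foam stands 4 mm back from its sides. The backing is rigid and lies loose on the cork board
- foam2 (a joint): how far the foam face of polishing block 2 is pressed in, m: 0 at rest, grows straight down; stops at 0.013. Springs back when released. Resistance to a straight push at 6 mm: about 15 N if the foam is firm, about 5 N if it has gone soft (proportional to depth)
- face2 (a point): centre of the top of the foam face of block 2; it goes down with the foam
- block3: polishing block 3: wooden backing 90 long (its x) x 46 wide (its y) x 28 mm high, mass about 0.18 kg, carrying a dark teal foam face 84 x 38 x 24 mm, 52 mm high in all. Origin at the centre of its underside, z up. All three look alike; grip the wooden backing across its 46 mm width, the foam stands 4 mm back from its sides. The backing is rigid and lies loose on the cork board
- foam3 (a joint): how far the foam face of polishing block 3 is pressed in, m: 0 at rest, grows straight down; stops at 0.013. Springs back when released. Resistance to a straight push at 6 mm: about 15 N if the foam is firm, about 5 N if it has gone soft (proportional to depth)
- face3 (a point): centre of the top of the foam face of block 3; it goes down with the foam
- steel_tray: fixed open tray, bare steel, for the firm blocks, 170 (x) x 220 (y) outside, floor 4 mm thick, walls 4 mm thick and 16 mm high; holds two blocks side by side along its y with 50 mm between them. Origin at the centre of its underside, on the bench. It may stand on either side of the board
- red_tray: fixed open tray, red plastic, for the soft blocks, 170 (x) x 220 (y) outside, floor 4 mm thick, walls 4 mm thick and 16 mm high; holds two blocks side by side along its y with 50 mm between them. Origin at the centre of its underside, on the bench. It may stand on either side of the board
- mallet: bystander: wooden mallet lying on the bench, head 100 x 46 mm, handle 200 mm along its -x; origin under the head
- mandrel: bystander: steel ring mandrel with dark wood grip, 315 mm long along its x, 26 mm thick
- dapping_block: bystander: dark steel dapping block, 60 x 60 x 55 mm high
- jar: bystander: amber glass jar with steel cap, 68 mm across, 85 mm high
- bench_brush: bystander: bench brush with dark wood handle, 200 mm long, lying
- punch_cup: bystander: blue ceramic cup, 72 mm across, 75 mm high
Mind the look-alikes: they are no part of the job. Leave any green or yellow look-alike of the block1 alone.

How it is judged:
On the way, in this order (a step that is already met when the one before it is completed fails the run):
1. the block at the left place of the board is pressed in by about 6 mm (4.2 to 8.5 mm) and held (((horizontal distance between block1 and place_left below 0.035 m and value of joint foam1 between 0.0042 and 0.0085 m) or (horizontal distance between block2 and place_left below 0.035 m and value of joint foam2 between 0.0042 and 0.0085 m) or (horizontal distance between block3 and place_left below 0.035 m and value of joint foam3 between 0.0042 and 0.0085 m))), for 0.2 s.
2. the block at the middle place of the board is pressed in by about 6 mm (4.2 to 8.5 mm) and held (((horizontal distance between block1 and place_middle below 0.035 m and value of joint foam1 between 0.0042 and 0.0085 m) or (horizontal distance between block2 and place_middle below 0.035 m and value of joint foam2 between 0.0042 and 0.0085 m) or (horizontal distance between block3 and place_middle below 0.035 m and value of joint foam3 between 0.0042 and 0.0085 m))), for 0.2 s.
3. the block at the right place of the board is pressed in by about 6 mm (4.2 to 8.5 mm) and held (((horizontal distance between block1 and place_right below 0.035 m and value of joint foam1 between 0.0042 and 0.0085 m) or (horizontal distance between block2 and place_right below 0.035 m and value of joint foam2 between 0.0042 and 0.0085 m) or (horizontal distance between block3 and place_right below 0.035 m and value of joint foam3 between 0.0042 and 0.0085 m))), for 0.2 s.
At the end, for the whole second after the job is handed in: Soft blocks in the red tray, firm ones in the steel tray (the judge knows a soft one by its foam sagging 0.2 mm under its own weight), each flat on the tray floor, foam up within 0.1 rad, inside the walls, at rest, foam not under load (pressed in less than 3 mm) (((value of joint foam1 above 0.00018 m and x of block1 in the frame of red_tray between -0.06 and 0.06 m and y of block1 in the frame of red_tray between -0.088 and 0.088 m and z of block1 in the frame of red_tray between 0 and 0.009 m and angle between block1's own z axis and vertical below 0.1 rad and linear speed of block1 below 0.02 m/s) or (value of joint foam1 below 0.00018 m and x of block1 in the frame of steel_tray between -0.06 and 0.06 m and y of block1 in the frame of steel_tray between -0.088 and 0.088 m and z of block1 in the frame of steel_tray between 0 and 0.009 m and angle between block1's own z axis and vertical below 0.1 rad and linear speed of block1 below 0.02 m/s)) and ((value of joint foam2 above 0.00018 m and x of block2 in the frame of red_tray between -0.06 and 0.06 m and y of block2 in the frame of red_tray between -0.088 and 0.088 m and z of block2 in the frame of red_tray between 0 and 0.009 m and angle between block2's own z axis and vertical below 0.1 rad and linear speed of block2 below 0.02 m/s) or (value of joint foam2 below 0.00018 m and x of block2 in the frame of steel_tray between -0.06 and 0.06 m and y of block2 in the frame of steel_tray between -0.088 and 0.088 m and z of block2 in the frame of steel_tray between 0 and 0.009 m and angle between block2's own z axis and vertical below 0.1 rad and linear speed of block2 below 0.02 m/s)) and ((value of joint foam3 above 0.00018 m and x of block3 in the frame of red_tray between -0.06 and 0.06 m and y of block3 in the frame of red_tray between -0.088 and 0.088 m and z of block3 in the frame of red_tray between 0 and 0.009 m and angle between block3's own z axis and vertical below 0.1 rad and linear speed of block3 below 0.02 m/s) or (value of joint foam3 below 0.00018 m and x of block3 in the frame of steel_tray between -0.06 and 0.06 m and y of block3 in the frame of steel_tray between -0.088 and 0.088 m and z of block3 in the frame of steel_tray between 0 and 0.009 m and angle between block3's own z axis and vertical below 0.1 rad and linear speed of block3 below 0.02 m/s)) and value of joint each of foam1, foam2, foam3 below 0.003 m); the robot touches nothing.
It fails at once if a foam face is pressed in by more than 10 mm (foam crushed) (value of joint any of foam1, foam2, foam3 above 0.01 m).
It fails at once if a bystander is moved more than 30 mm (distance of any of mallet, mandrel, dapping_block, jar, bench_brush, punch_cup from where it was at the start of the episode above 0.03 m).
It also fails if it takes over 72 s, if anything falls off the work surface, if the arm or the gripper's body presses on something with over 40 N, if the wrist force passes 120 N, or if a joint passes its speed limit or range.

ROBOT

A 7-joint arm with a two-finger parallel gripper is mounted at the origin on the work surface. World frame = base frame: x ahead of the robot, y to its left, z up, the work surface at z = 0. Lengths are in m, angles in rad, forces in N, time in s.
With the tool pointing down it reaches from about 0.425 to 0.925 m from the base axis. Payload 6.8 kg.
Tool frame: the origin (TCP) lies midway between the tips of the shut fingers; the grasp point (between the pads) lies 19 mm behind it; z points along the fingers, y is the line along which they close (so a half turn about z gives the same grasp; the last joint's range is limited). The gripper opens to 85 mm and grips with 20 to 120 N. Pads are 22 mm wide; open, the fingers measure 114 mm over their backs; the gripper's body (76 mm by 85 mm) begins 54 mm behind the grasp point. The pads swing forward as they close: fully open they stand 13 mm farther back than shut.
Start: joints at [-1.359, 0.477, 0.022, 1.555, -0.011, 1.109, -0.083], TCP at [0.212, 0.641, 0.205] pointing down, gripper open.
Joint ranges: [-2.96, 2.96], [-0.34, 2.1], [-1.41, 1.46], [0.24, 2.44], [-1.37, 4.51], [0.17, 1.92], [-2.96, 2.96]. Speed limits (rad/s): [2.39, 2.39, 3.14, 3.14, 3.14, 3.14, 3.14].

INTERFACE

Orientations are given as a unit quaternion [w, x, y, z].
In Python, from station import * gives the robot as it stands. The module is installed in compiled form; this text tells all that it offers.
- The arm moves only by the shell command python3 -m jog 'ROWS' [OPENING] [FORCE]. ROWS is JSON, a list of rows, each an object of numbers: "x", "y", "z": the shift along the tool's x, y, z in m; "ax", "ay", "az": the turn, a rotation vector about the tool's x, y, z in rad. In form: [{"x": .., "y": .., "z": .., "ax": .., "ay": .., "az": ..}, ...]. A call has 1 to 12 rows; each row is the pose to reach, as a shift and turn from the pose commanded when the call began, along the tool's axes at that moment; what a row does not reach only later rows make up. A row lasts 1/10 s, in which the tool goes at most 50 mm and 8.59 degrees, less where a joint would pass 70% of its speed; a pose out of reach is approached as far as the arm can. A call with a gripper value outside its range is refused whole. OPENING is the opening, from 0 (shut) to 1 (fully open), set as the call begins (- or left out, the last holds). The fingers move at their own pace and stop on an object; FORCE is the grip in N (left out, the last holds). Time passes only in rows, so rows that repeat a pose let the fingers close. It gives the time, the measured TCP pose, the force, the opening and the grip force at its end, in the units of the state.
- get_obs(): the state, without advancing time (a new reading comes with each control period).
- read_camera(name): name is "scene" or "top" or "wrist"; returns the picture (400x640x3 uint8, red, green, blue); there is no depth.
- camera_params(name): a dict with "K" (3x3 intrinsics, pixels), "D" ([k1, k2, p1, p2, k3] as OpenCV has them; the pictures are not rectified), "origin" and "attitude" of the camera in the world. Camera axes: x right, y up, looking along -z (the intrinsics and any distortion apply to the point x, -y, -z); pixel columns grow to the right and rows downward; lengths in m; the calibration is good to about 2 mm. A picture is of the moment at which its call begins: read the wrist's pose just before it. camera_params takes no time and is no camera call; for the wrist camera it gives the pose at the moment of the call.
- hand_in(): hands the job in; it is judged then, once.
The state is a dict: "t": time; "q": joint angles; "joint_vel": joint speeds; "joint_torque": joint torques, N m; "eef_pos": TCP position; "tool_rot": TCP orientation; "contact_force": force on the tool from outside, world axes, zero at the start; "torque": the same for the moment, N m; "gripper_width": opening from 0.0 (shut) to 1.0 (fully open); "grasp_force": force on a finger pad.
Only numpy, scipy, OpenCV 4.12 (cv2) and the standard library are available. Lean on these libraries where they do the work, as an engineer would, in place of code of your own. Each camera call takes 0.05 s, during which the arm holds its last target. There are 200 camera calls.

## Working session

There is one attempt and no reset: what is moved stays moved. The work goes in short steps, Python scripts to look and compute and a shell command to move; the robot and the scene stay as the last step left them, time stands still between calls to the robot, and variables do not carry over. Pictures are saved under pics/ and viewed, at most 10 in all, crops included, and the job is handed in when it is done.

```bash
mkdir -p pics
python3 - <<'E'
from station import *
import cv2
for n in("scene","top"):
    cv2.imwrite(f"pics/{n}0.png",cv2.cvtColor(read_camera(n),cv2.COLOR_RGB2BGR))
    p=camera_params(n);print(n,p)
print(get_obs())
E
```

```text
scene {'K': array([[412.64532668,   0.        , 314.46532631],
       [  0.        , 412.64532668, 199.95145742],
       [  0.        ,   0.        ,   1.        ]]), 'D': array([-0.09493045,  0.        ,  0.        ,  0.        ,  0.        ]), 'origin': array([1.18557421, 0.15674871, 0.83425206]), 'attitude': array([0.5871534 , 0.22994936, 0.26921664, 0.72793996])}
top {'K': array([[497.24600638,   0.        , 323.89774433],
       [  0.        , 497.24600638, 204.42015621],
       [  0.        ,   0.        ,   1.        ]]), 'D': array([0.00216492, 0.        , 0.        , 0.        , 0.        ]), 'origin': array([0.35051765, 0.03644486, 1.51124544]), 'attitude': array([ 0.71325959,  0.03302697, -0.04849956, -0.69843953])}
{'t': 0.1, 'q': array([-1.35906006,  0.47768879,  0.0223641 ,  1.55635104, -0.01150292,
        1.10929294, -0.0831114 ]), 'joint_vel': array([ 0.00073022, -0.00152253,  0.00071059, -0.00199463,  0.0019201 ,
        0.00032093,  0.00065604]), 'joint_torque': array([ 4.28233398e-03, -5.97763145e+01,  1.61338817e+00, -2.81953901e+01,
        1.27919280e-02,  5.05331976e-03,  5.94342350e-05]), 'eef_pos': array([0.21207276, 0.64021716, 0.20414324]), 'tool_rot': array([-6.70674224e-05,  1.59243112e-01,  9.87239070e-01, -8.03037667e-04]), 'contact_force': array([ 0.67414189, -0.50738945, -0.01167057]), 'torque': array([-0.00776732,  0.015644  , -0.02058831]), 'grasp_force': 0.0, 'gripper_width': 0.9960508409110836}
```

View pics/top0.png

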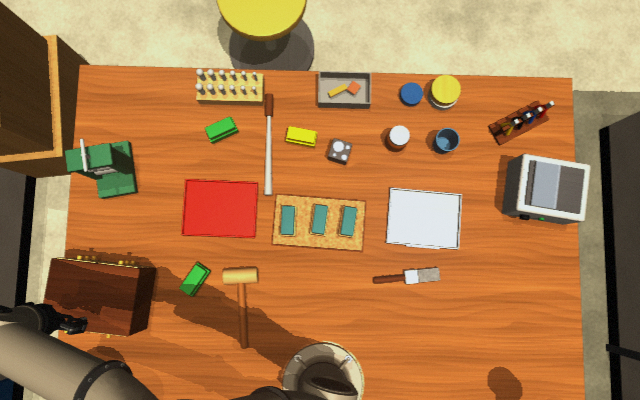

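View pics/scene0.png

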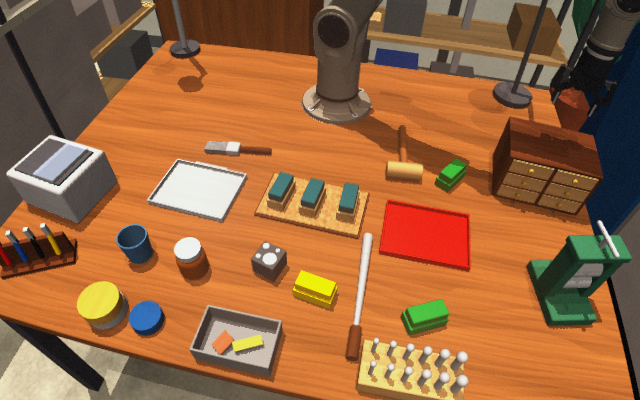

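The top view shows the red tray at about (220,208), the board at (319,222), teal blocks at (287,220), (319,219) and (348,221), and the steel tray at (424,218). The mallet is at (240,275) and the mandrel at (268,145). The scene view agrees: blocks at (281,187), (312,195) and (348,198), with the red tray on the robot's left.

```bash
cat > h.py <<'E'
from station import *
import cv2, numpy as np
from scipy.spatial.transform import Rotation as R
def ray(n,uv,p=None):
    p=p or camera_params(n)
    d=cv2.undistortPoints(np.array(uv,float).reshape(-1,1,2),p["K"],p["D"]).reshape(-1,2)
    d=np.c_[d[:,0],-d[:,1],-np.ones(len(d))]
    return p["origin"],R.from_quat(np.roll(p["attitude"],-1)).apply(d)
def plane(n,uv,z,p=None):
    o,d=ray(n,uv,p); return o+d*((z-o[2])/d[:,2])[:,None]
def tri(r1,r2):
    (o1,d1),(o2,d2)=r1,r2; out=[]
    for a,b in zip(d1,d2):
        s=np.linalg.lstsq(np.c_[a,-b],o2-o1,rcond=None)[0]
        p,q=o1+a*s[0],o2+b*s[1]; out.append([*((p+q)/2),np.linalg.norm(p-q)])
    return np.array(out)
def hsv(img): return cv2.cvtColor(img,cv2.COLOR_RGB2HSV)
def blobs(m,amin):
    m=m.astype(np.uint8)
    c=[k for k in cv2.findContours(m,cv2.RETR_EXTERNAL,cv2.CHAIN_APPROX_NONE)[0] if cv2.contourArea(k)>amin]
    return sorted(c,key=lambda k:k[:,0,0].mean())
E
python3 - <<'E'
from h import *
for n,(x,y,w,h) in dict(top=(175,165,300,100),scene=(145,135,340,140)).items():
    im=cv2.imread(f"pics/{n}0.png"); H=cv2.cvtColor(im,cv2.COLOR_BGR2HSV)
    m=(H[...,0]>80)&(H[...,0]<105)&(H[...,1]>70)
    m[:y]=0;m[y+h:]=0;m[:,:x]=0;m[:,x+w:]=0
    for c in blobs(m,60):
        b=np.zeros(m.shape,np.uint8);cv2.drawContours(b,[c],-1,1,-1)
        print(n,cv2.contourArea(c),cv2.minAreaRect(c),np.percentile(H[b>0][:,2],[5,25,50,75,95]))
crop=[]
for n,(x,y,w,h) in dict(top=(260,190,120,65),scene=(250,165,120,75)).items():
    crop.append(cv2.resize(cv2.imread(f"pics/{n}0.png")[y:y+h,x:x+w],None,fx=4,fy=4,interpolation=cv2.INTER_NEAREST))
cv2.imwrite("pics/c1.png",np.vstack(crop))
E
```

```text
top 278.5 ((287.5, 219.5), (27.0, 11.0), 90.0) [132.75 151.   154.   156.   160.  ]
top 277.0 ((319.3699951171875, 218.9099884033203), (11.455129623413086, 27.435745239257812), 8.130102157592773) [138.7 153.  156.  159.  162. ]
top 280.5 ((348.2254333496094, 220.53465270996094), (11.708403587341309, 27.294267654418945), 8.746162414550781) [137. 154. 157. 159. 162.]
scene 263.0 ((280.3726501464844, 183.92926025390625), (12.43245792388916, 25.933332443237305), 29.05460548400879) [113.7 123.  125.  127.  130. ]
scene 276.5 ((312.4000549316406, 190.7000274658203), (12.969193458557129, 25.043960571289062), 26.56505012512207) [111.45 123.   125.   126.   128.55]
scene 281.0 ((348.5758361816406, 195.1713409423828), (13.641478538513184, 23.16053009033203), 12.994616508483887) [118. 122. 124. 125. 127.]
```

View pics/c1.png

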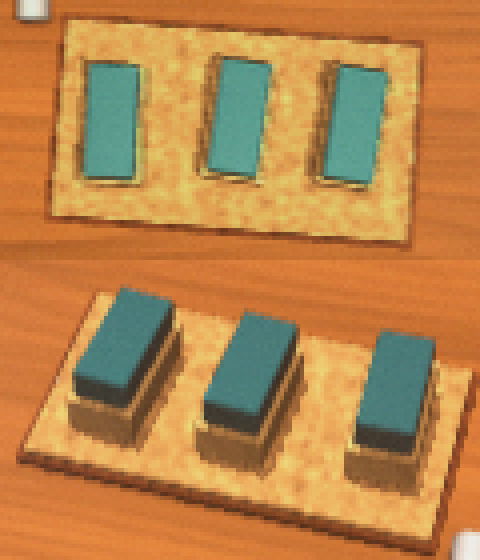

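The crop shows the three foam tops cleanly separated from their dark sides in both views, at top-view centres of about (287.5,219.5), (319,219) and (348,220.5). Next I'll triangulate the blocks and trays.

```bash
cat > meas.py <<'E'
from h import *
T=cv2.imread("pics/top0.png");S=cv2.imread("pics/scene0.png")
def cen(c,shape=(400,640)):
    b=np.zeros(shape,np.uint8);cv2.drawContours(b,[c],-1,1,-1);m=cv2.moments(b,True);return m["m10"]/m["m00"],m["m01"]/m["m00"]
def quad(c):
    h=cv2.convexHull(c);e=2
    while True:
        q=cv2.approxPolyDP(h,e,True)
        if len(q)<=4:return q.reshape(-1,2)
        e+=.5
def win(m,x,y,w,h):
    o=np.zeros(m.shape,bool);o[y:y+h,x:x+w]=m[y:y+h,x:x+w];return o
HT,HS=[cv2.cvtColor(i,cv2.COLOR_BGR2HSV).astype(int) for i in(T,S)]
def teal(H,v):return (H[...,0]>80)&(H[...,0]<105)&(H[...,1]>70)&(H[...,2]>v)
bt=blobs(win(teal(HT,125),260,190,120,65),60);bs=blobs(win(teal(HS,100),250,165,120,75),60)[::-1]
ct=[cen(c) for c in bt];cs=[cen(c) for c in bs]
P=tri(ray("top",ct),ray("scene",cs));print("faces\n",P.round(4))
for c in bt:
    q=plane("top",c.reshape(-1,2),.064)[:,:2].astype(np.float32)
    (x,y),wh,a=cv2.minAreaRect(q*1000);v=q-q.mean(0);w=np.linalg.svd(v)[2][0];w*=np.sign(w[0])
    print((x,y),wh,"yaw deg",np.degrees(np.arctan2(w[1],w[0])))
def red(H):return ((H[...,0]<4)|(H[...,0]>176))&(H[...,1]>180)
def gray(H,v):return (H[...,1]<45)&(H[...,2]>v)
for nm,mt,ms in(("red",win(red(HT),175,170,90,75),win(red(HS),370,190,110,90)),("steel",win(gray(HT,90),375,175,95,80),win(gray(HS,90),140,150,112,75))):
    a=max(blobs(mt,500),key=cv2.contourArea);b=max(blobs(ms,500),key=cv2.contourArea)
    qa,qb=quad(a),quad(b)
    # match corners by world projection at z=.016
    wa,wb=plane("top",qa,.016),plane("scene",qb,.016)
    j=[np.argmin(np.linalg.norm(wb-w,axis=1)) for w in wa]
    t=tri(ray("top",qa),ray("scene",qb[j]));print(nm,"corners\n",t.round(4),"\nmean",t.mean(0).round(4),"plane centre",wa.mean(0).round(4),wb.mean(0).round(4))
    e=wa[np.argsort(-wa[:,1])];print("edge +y side vec",e[0]-e[1])
E
python3 meas.py
```

```text
faces
 [[ 0.4722  0.1121  0.0534  0.0009]
 [ 0.4767  0.0179  0.0531  0.0013]
 [ 0.4734 -0.0676  0.0539  0.0018]]
(472.06640625, 111.65030670166016) (79.10332489013672, 32.079254150390625) yaw deg -0.5829844
(476.01959228515625, 18.747676849365234) (33.39324951171875, 80.00434112548828) yaw deg -6.493263
(472.5965881347656, -66.01235961914062) (33.61838150024414, 79.63665008544922) yaw deg -8.203462
red corners
 [[ 0.595   0.4278 -0.0015  0.0016]
 [ 0.5912  0.2151 -0.0041  0.    ]
 [ 0.4248  0.2139  0.0042  0.0009]
 [ 0.4294  0.4285  0.007   0.003 ]] 
mean [0.5101 0.3213 0.0014 0.0014] plane centre [0.5083 0.3186 0.016 ] [0.5215 0.3187 0.016 ]
edge +y side vec [-0.16344224  0.00051778  0.        ]
steel corners
 [[ 5.832e-01 -2.027e-01  5.000e-04  1.050e-02]
 [ 5.656e-01 -4.128e-01  1.510e-02  4.000e-04]
 [ 4.039e-01 -4.024e-01  1.230e-02  7.000e-04]
 [ 4.152e-01 -1.865e-01  1.220e-02  4.400e-03]] 
mean [ 0.492  -0.3011  0.01    0.004 ] plane centre [ 0.4907 -0.2984  0.016 ] [ 0.497 -0.3    0.016]
edge +y side vec [-0.16456642  0.01136557  0.        ]
```

```bash
python3 -m jog '[{"x":-0.4125,"y":-0.4195,"z":-0.05,"az":-0.32},{"x":-0.4125,"y":-0.4195,"z":-0.05,"az":-0.32},{"x":-0.4125,"y":-0.4195,"z":-0.05,"az":-0.32},{"x":-0.4125,"y":-0.4195,"z":-0.05,"az":-0.32},{"x":-0.4125,"y":-0.4195,"z":-0.05,"az":-0.32},{"x":-0.4125,"y":-0.4195,"z":-0.05,"az":-0.32},{"x":-0.4125,"y":-0.4195,"z":-0.05,"az":-0.32},{"x":-0.4125,"y":-0.4195,"z":-0.05,"az":-0.32},{"x":-0.4125,"y":-0.4195,"z":-0.05,"az":-0.32},{"x":-0.4125,"y":-0.4195,"z":-0.05,"az":-0.32},{"x":-0.4125,"y":-0.4195,"z":-0.05,"az":-0.32},{"x":-0.4125,"y":-0.4195,"z":-0.05,"az":-0.32}]' 0 40
cat > go.py <<'E'
# usage: go.py x y z yaw_deg : tool shift to world target (tool x axis at 180deg+yaw), pointing down
import sys
from h import *
o=get_obs();r=R.from_quat(np.roll(o["tool_rot"],-1))
x,y,z,a=map(float,sys.argv[1:5])
s=r.inv().apply(np.array([x,y,z])-o["eef_pos"])
t=R.from_euler("z",180+a,degrees=True)*R.from_euler("x",180,degrees=True)
print("t",round(o["t"],2),"pos",o["eef_pos"].round(4),"shift",s.round(4),"turn",(r.inv()*t).as_rotvec().round(3),"F",o["contact_force"].round(2),"w",round(o["gripper_width"],3))
E
python3 - <<'E'
from h import *
p=camera_params("wrist");print(p,get_obs()["eef_pos"],get_obs()["tool_rot"],get_obs()["t"])
cv2.imwrite("pics/w1.png",cv2.cvtColor(read_camera("wrist"),cv2.COLOR_RGB2BGR))
np.save("w1.npy",p,allow_pickle=True)
E
```

```text
{'K': array([[336.30967764,   0.        , 322.70094203],
       [  0.        , 336.30967764, 201.31988939],
       [  0.        ,   0.        ,   1.        ]]), 'D': array([-0.01915666,  0.        ,  0.        ,  0.        ,  0.        ]), 'origin': array([0.13851272, 0.66652543, 0.37298036]), 'attitude': array([ 0.80139367, -0.12633875, -0.08977102,  0.57770915])} [0.21207276 0.64021716 0.20414324] [-6.70674224e-05  1.59243112e-01  9.87239070e-01 -8.03037667e-04] 0.1validation failed for argument at $[0]...
```

View pics/w1.png

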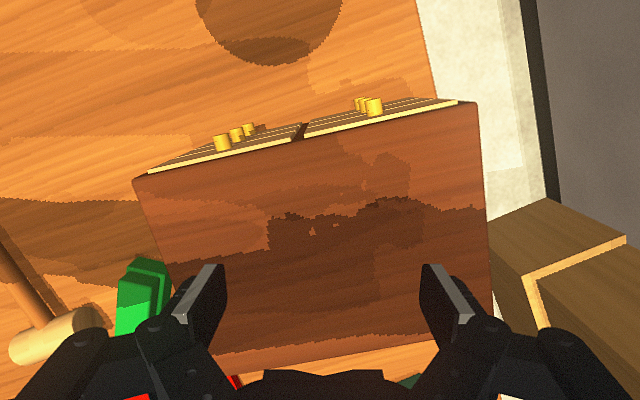

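The move was refused because every field seems to be required. The wrist view still shows the arm above the cabinet, with the green look-alike at (145,295). I'll raise first, then move.

```bash
python3 -m jog '[{"x":0,"y":0,"z":-0.05,"ax":0,"ay":0,"az":0},{"x":-0.4125,"y":-0.4195,"z":-0.05,"ax":0,"ay":0,"az":-0.32},{"x":-0.4125,"y":-0.4195,"z":-0.05,"ax":0,"ay":0,"az":-0.32},{"x":-0.4125,"y":-0.4195,"z":-0.05,"ax":0,"ay":0,"az":-0.32},{"x":-0.4125,"y":-0.4195,"z":-0.05,"ax":0,"ay":0,"az":-0.32},{"x":-0.4125,"y":-0.4195,"z":-0.05,"ax":0,"ay":0,"az":-0.32},{"x":-0.4125,"y":-0.4195,"z":-0.05,"ax":0,"ay":0,"az":-0.32},{"x":-0.4125,"y":-0.4195,"z":-0.05,"ax":0,"ay":0,"az":-0.32},{"x":-0.4125,"y":-0.4195,"z":-0.05,"ax":0,"ay":0,"az":-0.32},{"x":-0.4125,"y":-0.4195,"z":-0.05,"ax":0,"ay":0,"az":-0.32},{"x":-0.4125,"y":-0.4195,"z":-0.05,"ax":0,"ay":0,"az":-0.32},{"x":-0.4125,"y":-0.4195,"z":-0.05,"ax":0,"ay":0,"az":-0.32}]' 0 40
ls; python3 go.py 0.472 0.112 0.2 0
```

```text
t: 1.35
eef_pos: [0.4553, 0.1453, 0.2551]
tool_rot: [0.0, -0.0, 1.0, 0.0]
contact_force: [0.8, 0.7, 0.2]
gripper_width: 0.002
grasp_force: 0.0
go.py
h.py
meas.py
pics
w1.npy
t 1.35 pos [0.4553 0.1453 0.2551] shift [-0.0166 -0.0333  0.0551] turn [0. 0. 0.] F [0.82 0.66 0.19] w 0.002
```

```bash
cat > wr.py <<'E'
import sys,pickle
from h import *
k=sys.argv[1];p=camera_params("wrist");im=read_camera("wrist")
cv2.imwrite(f"pics/{k}.png",cv2.cvtColor(im,cv2.COLOR_RGB2BGR));pickle.dump(p,open(k+".pkl","wb"))
E
python3 wr.py w2
python3 -m jog '[{"x":0,"y":-0.05,"z":0,"ax":0,"ay":0,"az":0},{"x":0.0,"y":-0.1,"z":0,"ax":0,"ay":0,"az":0},{"x":0,"y":-0.13,"z":0,"ax":0,"ay":0,"az":0},{"x":0,"y":-0.13,"z":0,"ax":0,"ay":0,"az":0},{"x":0,"y":-0.13,"z":0,"ax":0,"ay":0,"az":0},{"x":0,"y":-0.13,"z":0,"ax":0,"ay":0,"az":0}]'
python3 wr.py w3
python3 -c "
import cv2,numpy as np
cv2.imwrite('pics/w23.png',np.vstack([cv2.resize(cv2.imread(f'pics/{k}.png'),(480,300)) for k in('w2','w3')]))"
```

```text
t: 2.0
eef_pos: [0.455, 0.0186, 0.2549]
tool_rot: [-0.0, -0.001, 1.0, 0.0]
contact_force: [-0.6, 0.1, -0.1]
gripper_width: 0.002
grasp_force: 0.0
```

View pics/w23.png

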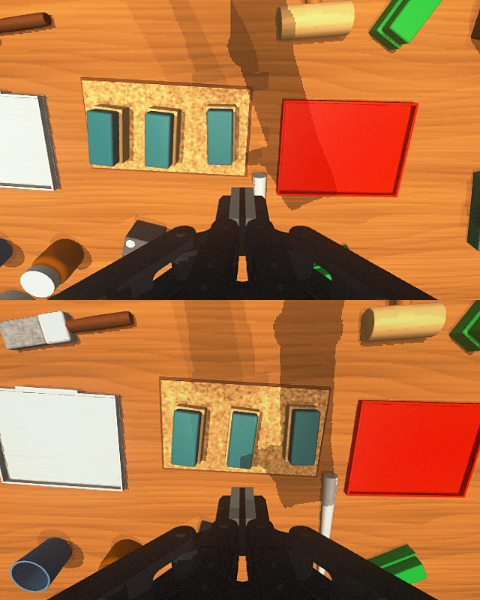

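The wrist views show all three foam faces (w3 full-scale: about (247,582−300·…) across the board), the red tray on the robot's left and the steel tray on its right. I'll triangulate from this pair.

```bash
cat > m2.py <<'E'
import pickle
from h import *
import io,contextlib
with contextlib.redirect_stdout(io.StringIO()): import meas
from meas import cen,quad,win,teal,red,gray
D={}
for k in("w2","w3"):
    p=pickle.load(open(k+".pkl","rb"));H=cv2.cvtColor(cv2.imread(f"pics/{k}.png"),cv2.COLOR_BGR2HSV).astype(int)
    x0=100 if k=="w2" else 205
    m=win(teal(H,75),x0,100,250,130)
    m=cv2.morphologyEx(m.astype(np.uint8),cv2.MORPH_OPEN,np.ones((3,3)))
    b=blobs(m,300)[::-1];D[k]=(p,[cen(c) for c in b],b,H)
    for c in b:
        q=plane("w",c.reshape(-1,2),.064,p)[:,:2].astype(np.float32);w=np.linalg.svd(q-q.mean(0))[2][0];w*=np.sign(w[0])
        (x,y),wh,a=cv2.minAreaRect(q*1000);print(k,np.round(cen(c),1),"rect@.064",round(x,1),round(y,1),np.round(wh,1),"yaw",np.degrees(np.arctan2(w[1],w[0])).round(1))
P=tri(ray("",D["w2"][1],D["w2"][0]),ray("",D["w3"][1],D["w3"][0]));print("wrist pair\n",P.round(4))
tp=meas.ct
for k in D: print("top+",k,"\n",tri(ray("top",tp),ray("",D[k][1],D[k][0])).round(4))
def tray(fn,wa,wb):
    q=[quad(max(blobs(win(fn(D[k][3]),*w),500),key=cv2.contourArea)) for k,w in zip(D,(wa,wb))]
    for k,qq in zip(D,q): print(k,qq.tolist(), plane("",qq,.016,D[k][0]).round(3)[:,:2].tolist())
tray(red,(355,110,210,160),(440,115,200,160))
tray(lambda H:gray(H,120),(0,100,90,170),(0,110,185,160))
E
python3 m2.py
```

```text
w2 [292.8 182.5] rect@.064 473.5 113.3 [35.9 80.7] yaw -2.0
w2 [209.5 186.8] rect@.064 478.1 20.7 [35.  81.5] yaw -6.5
w2 [133.3 183.8] rect@.064 474.3 -64.6 [36.1 81.5] yaw -7.9
w3 [406.6 184.1] rect@.064 474.1 112.6 [35.5 80.7] yaw -0.9
w3 [321.8 183.9] rect@.064 478.3 19.4 [36.1 81.7] yaw -13.2
w3 [246.1 184.2] rect@.064 474.8 -65.1 [35.9 81.5] yaw -7.6
wrist pair
 [[ 4.729e-01  1.132e-01  6.190e-02  1.300e-03]
 [ 4.759e-01  1.890e-02  5.870e-02  3.500e-03]
 [ 4.733e-01 -6.540e-02  6.210e-02  4.000e-04]]
top+ w2 
 [[ 0.4719  0.1126  0.0614  0.0013]
 [ 0.4766  0.019   0.0605  0.0015]
 [ 0.473  -0.066   0.0612  0.0008]]
top+ w3 
 [[ 4.711e-01  1.114e-01  7.010e-02  9.000e-04]
 [ 4.771e-01  1.860e-02  4.760e-02  3.000e-04]
 [ 4.728e-01 -6.560e-02  6.350e-02  1.200e-03]]
w2 [[550, 158], [515, 261], [370, 259], [377, 132]] [[0.453, 0.427], [0.595, 0.408], [0.591, 0.21], [0.422, 0.211]]
w3 [[477, 138], [639, 138], [619, 260], [462, 259]] [[0.428, 0.206], [0.427, 0.406], [0.593, 0.427], [0.59, 0.208]]
w2 [[49, 127], [71, 253], [0, 249], [0, 121]] [[0.414, -0.183], [0.582, -0.195], [0.576, -0.293], [0.407, -0.242]]
w3 [[0, 117], [152, 127], [163, 253], [3, 243]] [[0.402, -0.367], [0.415, -0.184], [0.581, -0.195], [0.567, -0.412]]
```

```bash
python3 -m jog '[{"x":-0.018,"y":0.05,"z":0.02,"ax":0,"ay":0,"az":0},{"x":-0.018,"y":0.094,"z":0.05,"ax":0,"ay":0,"az":0},{"x":-0.018,"y":0.094,"z":0.1,"ax":0,"ay":0,"az":0},{"x":-0.018,"y":0.094,"z":0.15,"ax":0,"ay":0,"az":0},{"x":-0.018,"y":0.094,"z":0.175,"ax":0,"ay":0,"az":0},{"x":-0.018,"y":0.094,"z":0.175,"ax":0,"ay":0,"az":0},{"x":-0.018,"y":0.094,"z":0.175,"ax":0,"ay":0,"az":0},{"x":-0.018,"y":0.094,"z":0.175,"ax":0,"ay":0,"az":0}]' ; python3 go.py .473 .1125 .062 0
```

```text
t: 2.85
eef_pos: [0.4745, 0.1121, 0.0818]
tool_rot: [0.001, -0.0, 1.0, 0.001]
contact_force: [0.2, 0.2, 0.5]
gripper_width: 0.002
grasp_force: 0.0
t 2.85 pos [0.4745 0.1121 0.0818] shift [0.0016 0.0003 0.0198] turn [0.001 0.003 0.001] F [0.22 0.24 0.49] w 0.002
```

```bash
python3 -m jog '[{"x":0.001,"y":0,"z":0.01,"ax":0,"ay":0,"az":0},{"x":0.001,"y":0,"z":0.016,"ax":0,"ay":0,"az":0},{"x":0.001,"y":0,"z":0.018,"ax":0,"ay":0,"az":0},{"x":0.001,"y":0,"z":0.020,"ax":0,"ay":0,"az":0},{"x":0.001,"y":0,"z":0.020,"ax":0,"ay":0,"az":0}]' ; python3 -m jog '[{"x":0,"y":0,"z":0.002,"ax":0,"ay":0,"az":0},{"x":0,"y":0,"z":0.002,"ax":0,"ay":0,"az":0}]'; python3 -c "
from station import *
o=get_obs();print(o['eef_pos'],o['contact_force'])"
```

```text
t: 3.35
eef_pos: [0.4719, 0.1112, 0.0598]
tool_rot: [-0.0, -0.0, 1.0, -0.0]
contact_force: [0.1, 0.2, 0.1]
gripper_width: -0.002
grasp_force: 0.0
t: 3.55
eef_pos: [0.4719, 0.1113, 0.0579]
tool_rot: [-0.0, -0.0, 1.0, -0.0]
contact_force: [0.3, 0.1, 0.8]
gripper_width: -0.0
grasp_force: 0.0
[0.47192434 0.11125849 0.05787454] [0.28033151 0.07755706 0.80968856]
```

```bash
python3 -m jog '[{"x":0,"y":0,"z":0.001,"ax":0,"ay":0,"az":0},{"x":0,"y":0,"z":0.001,"ax":0,"ay":0,"az":0}]'|sed -n '2p;4p'; python3 -m jog '[{"x":0,"y":0,"z":0.001,"ax":0,"ay":0,"az":0},{"x":0,"y":0,"z":0.001,"ax":0,"ay":0,"az":0}]'|sed -n '2p;4p'
```

```text
eef_pos: [0.472, 0.1113, 0.0569]
contact_force: [0.1, -0.0, 0.3]
eef_pos: [0.4719, 0.1113, 0.0559]
contact_force: [1.6, 0.3, 0.5]
```

```bash
for i in 1; do python3 -m jog '[{"x":0,"y":0,"z":0.001,"ax":0,"ay":0,"az":0},{"x":0,"y":0,"z":0.001,"ax":0,"ay":0,"az":0}]'|sed -n '2p;4p'; done; python3 -m jog '[{"x":0,"y":0,"z":0.001,"ax":0,"ay":0,"az":0},{"x":0,"y":0,"z":0.001,"ax":0,"ay":0,"az":0}]'|sed -n '2p;4p'
python3 wr.py p1
python3 - <<'E'
import cv2
from h import *
s=cv2.cvtColor(read_camera("scene"),cv2.COLOR_RGB2BGR);cv2.imwrite("pics/s1.png",s)
w=cv2.imread("pics/p1.png")
cv2.imwrite("pics/s1v.png",np.hstack([cv2.resize(s[120:245,260:400],(400,357)),cv2.resize(w,(400,250))[:].copy() if 0 else cv2.resize(w[60:360,160:496],(400,357))]))
E
```

```text
eef_pos: [0.4719, 0.1113, 0.0549]
contact_force: [-0.0, -0.6, 0.7]
eef_pos: [0.4719, 0.1113, 0.0539]
contact_force: [0.3, 0.3, -0.4]
```

View pics/s1v.png

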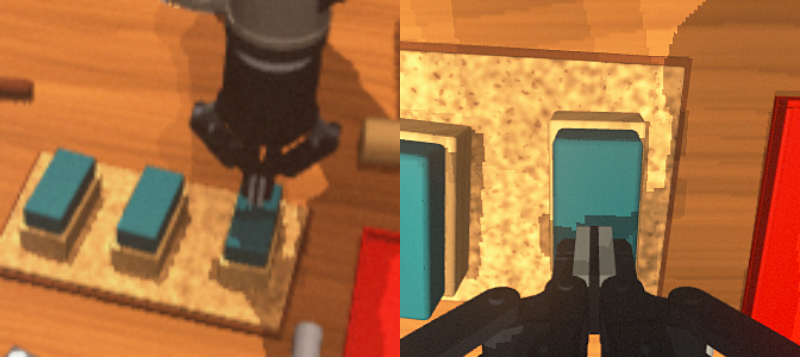

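The crop shows the closed fingertips over the middle of the left foam face, close to it or just touching, with no visible dent. I'll carry on by force, 1 mm at a time.

```bash
python3 -m jog '[{"x":0,"y":0,"z":0.001,"ax":0,"ay":0,"az":0},{"x":0,"y":0,"z":0.001,"ax":0,"ay":0,"az":0}]'|sed -n '2p;4p';python3 -m jog '[{"x":0,"y":0,"z":0.001,"ax":0,"ay":0,"az":0},{"x":0,"y":0,"z":0.001,"ax":0,"ay":0,"az":0}]'|sed -n '2p;4p'
```

```text
eef_pos: [0.4719, 0.1113, 0.0529]
contact_force: [-0.0, 0.3, -0.3]
eef_pos: [0.4719, 0.1113, 0.0519]
contact_force: [0.2, -0.2, 0.1]
```

```bash
python3 -m jog '[{"x":0,"y":0,"z":0.001,"ax":0,"ay":0,"az":0},{"x":0,"y":0,"z":0.001,"ax":0,"ay":0,"az":0}]'|sed -n '2p;4p'
```

```text
eef_pos: [0.4719, 0.1113, 0.0509]
contact_force: [-0.3, -0.4, -0.4]
```

```bash
python3 wr.py p2
python3 - <<'E'
import pickle
from h import *
p=pickle.load(open("p2.pkl","rb"));im=cv2.imread("pics/p2.png");H=cv2.cvtColor(im,cv2.COLOR_BGR2HSV).astype(int)
print(p["origin"])
o=get_obs();print(o["t"],o["eef_pos"],o["q"].round(3),o["joint_torque"].round(2),o["contact_force"])
r=R.from_quat(np.roll(p["attitude"],-1)).inv().apply(o["eef_pos"]-p["origin"])
print("tcp px",p["K"][:2,:2]@[r[0]/-r[2],-r[1]/-r[2]]+p["K"][:2,2])
m=(H[...,0]>80)&(H[...,0]<105)&(H[...,1]>70)
for row in (180,190,200,210,220):
    u=np.where(m[row,270:380])[0]+270
    w=[plane("",[(u[0]-.5,row),(u[-1]+.5,row)],z,p) for z in(.04,.05,.064)]
    print(row,u[0],u[-1],[round(np.linalg.norm(a[1]-a[0])*1e3,1) for a in w],[a.mean(0)[1].round(4) for a in w])
cv2.imwrite("pics/p2v.png",cv2.resize(im[130:330,240:440],(600,600)))
E
```

```text
[0.39434286 0.11248772 0.21976071]
5.1 [0.47193353 0.11128446 0.05093664] [-0.575  0.399  0.26   2.145 -0.173  0.618  1.378] [-0.000e+00 -4.285e+01  3.670e+00 -1.792e+01  0.000e+00 -1.000e-02
  0.000e+00] [-1.04188258 -1.38141544 -0.167219  ]
tcp px [320.76757522 241.85555662]
180 289 362 [np.float64(40.7), np.float64(38.5), np.float64(35.3)] [np.float64(0.1139), np.float64(0.1139), np.float64(0.1138)]
190 288 363 [np.float64(42.2), np.float64(39.9), np.float64(36.6)] [np.float64(0.114), np.float64(0.1139), np.float64(0.1138)]
200 289 362 [np.float64(41.5), np.float64(39.2), np.float64(36.0)] [np.float64(0.114), np.float64(0.1139), np.float64(0.1138)]
210 289 362 [np.float64(41.9), np.float64(39.6), np.float64(36.3)] [np.float64(0.114), np.float64(0.1139), np.float64(0.1138)]
220 289 361 [np.float64(41.7), np.float64(39.4), np.float64(36.2)] [np.float64(0.1137), np.float64(0.1136), np.float64(0.1135)]
```

View pics/p2v.png

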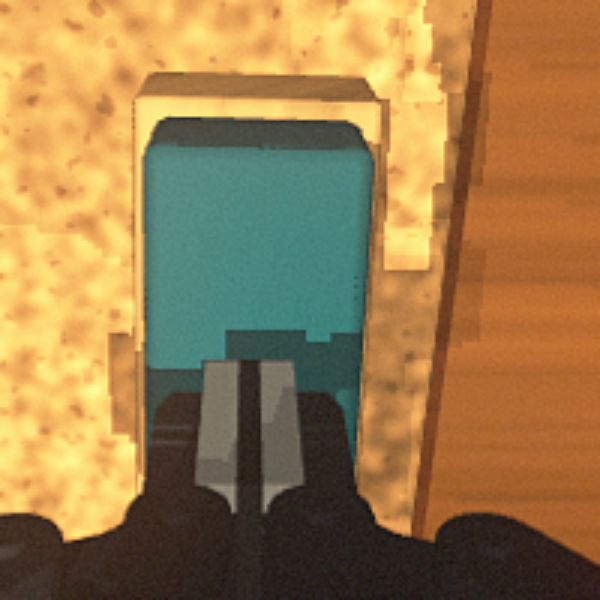

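The tips sit at about (247,360) in this crop, over the middle of the face, and the foam's near end wall is visible at rows 120–150. That wall lets me check whether the foam has sunk.

```bash
cat > edge.py <<'E'
import pickle,sys
from h import *
k=sys.argv[1];u=int(sys.argv[2]);X=float(sys.argv[3])
p=pickle.load(open(k+".pkl","rb"));g=cv2.imread(f"pics/{k}.png")[:,u-12:u+12].astype(float).mean(1)
H=cv2.cvtColor(g[:,None].astype(np.uint8),cv2.COLOR_BGR2HSV)[:,0]
for r in range(145,190): 
    o,d=ray("",[(u,r)],p);s=(X-o[0])/d[0,0];print(r,H[r],round(o[2]+s*d[0,2],4),end=" | ")
    if r%3==0: print()
E
python3 edge.py p2 325 0.431; python3 -c "
import pickle
for k in('p1','p2'):print(pickle.load(open(k+'.pkl','rb'))['origin'])"
```

```text
145 [ 17 155 239] -0.0315 | 146 [ 17 155 240] -0.0265 | 147 [ 17 155 242] -0.0217 | 
148 [ 17 154 245] -0.0171 | 149 [ 18 151 248] -0.0126 | 150 [ 19 149 250] -0.0083 | 
151 [ 20 146 250] -0.0041 | 152 [ 20 145 251] -0.0001 | 153 [ 20 145 251] 0.0038 | 
154 [ 17 154 233] 0.0075 | 155 [ 15 153 147] 0.0112 | 156 [ 15 153 158] 0.0147 | 
157 [ 15 152 159] 0.0181 | 158 [ 15 154 159] 0.0214 | 159 [ 15 152 159] 0.0246 | 
160 [ 15 152 159] 0.0277 | 161 [ 15 154 156] 0.0307 | 162 [ 15 154 182] 0.0336 | 
163 [ 18 148 247] 0.0365 | 164 [ 20 138 253] 0.0392 | 165 [ 21 136 252] 0.0419 | 
166 [ 23 131 252] 0.0445 | 167 [ 23 132 254] 0.0471 | 168 [ 23 131 255] 0.0495 | 
169 [ 17 122 173] 0.0519 | 170 [66 22 58] 0.0543 | 171 [34 29 71] 0.0566 | 
172 [35 37 75] 0.0588 | 173 [33 41 75] 0.061 | 174 [40 30 76] 0.0631 | 
175 [37 31 75] 0.0651 | 176 [41 36 77] 0.0671 | 177 [42 33 77] 0.0691 | 
178 [57 29 80] 0.071 | 179 [ 80  69 104] 0.0729 | 180 [ 85  96 125] 0.0747 | 
181 [ 86  95 126] 0.0765 | 182 [ 84  99 131] 0.0783 | 183 [ 85 101 134] 0.08 | 
184 [ 85 102 137] 0.0816 | 185 [ 85 102 137] 0.0833 | 186 [ 85 103 136] 0.0849 | 
187 [ 85 106 137] 0.0864 | 188 [ 85 104 137] 0.088 | 189 [ 85 104 137] 0.0895 | 
[0.3943436  0.11248864 0.22276367]
[0.39434286 0.11248772 0.21976071]
```

```bash
python3 edge.py p1 325 0.431
```

```text
145 [ 17 155 238] -0.0285 | 146 [ 17 156 241] -0.0235 | 147 [ 17 156 244] -0.0187 | 
148 [ 18 152 247] -0.0141 | 149 [ 19 151 249] -0.0096 | 150 [ 19 147 250] -0.0053 | 
151 [ 20 146 250] -0.0011 | 152 [ 19 146 251] 0.0029 | 153 [ 18 152 240] 0.0068 | 
154 [ 14 154 144] 0.0105 | 155 [ 15 154 156] 0.0142 | 156 [ 15 152 158] 0.0177 | 
157 [ 15 153 157] 0.0211 | 158 [ 15 153 157] 0.0244 | 159 [ 15 154 156] 0.0276 | 
160 [ 15 156 154] 0.0307 | 161 [ 15 156 185] 0.0337 | 162 [ 18 147 249] 0.0366 | 
163 [ 20 139 252] 0.0395 | 164 [ 21 136 252] 0.0422 | 165 [ 22 133 252] 0.0449 | 
166 [ 23 132 254] 0.0475 | 167 [ 23 134 255] 0.0501 | 168 [ 20  89 117] 0.0525 | 
169 [60 17 60] 0.0549 | 170 [40 32 71] 0.0573 | 171 [41 38 74] 0.0596 | 
172 [39 34 74] 0.0618 | 173 [45 27 75] 0.064 | 174 [45 34 75] 0.0661 | 
175 [48 34 76] 0.0681 | 176 [63 31 81] 0.0702 | 177 [60 32 80] 0.0721 | 
178 [ 85  96 120] 0.074 | 179 [ 84 100 125] 0.0759 | 180 [ 85 102 128] 0.0777 | 
181 [ 85 103 131] 0.0795 | 182 [ 85 106 135] 0.0813 | 183 [ 85 106 137] 0.083 | 
184 [ 86 105 136] 0.0846 | 185 [ 86 107 136] 0.0863 | 186 [ 85 109 136] 0.0879 | 
187 [ 85 109 136] 0.0894 | 188 [ 86 109 136] 0.091 | 189 [ 85 109 136] 0.0925 |
```

The foam wall is the same height in both pictures (about 20.5 mm apparent), so the face hasn't sunk and there's no contact yet. I'll keep descending.

```bash
python3 -m jog '[{"x":0,"y":0,"z":0.001,"ax":0,"ay":0,"az":0},{"x":0,"y":0,"z":0.001,"ax":0,"ay":0,"az":0}]'|sed -n '2p;4p';python3 -m jog '[{"x":0,"y":0,"z":0.001,"ax":0,"ay":0,"az":0},{"x":0,"y":0,"z":0.001,"ax":0,"ay":0,"az":0}]'|sed -n '2p;4p'
```

```text
eef_pos: [0.4719, 0.1112, 0.0499]
contact_force: [-0.4, 1.0, 0.8]
eef_pos: [0.4719, 0.1113, 0.0489]
contact_force: [-0.2, 0.5, -0.1]
```

```bash
python3 -m jog '[{"x":0,"y":0,"z":0.001,"ax":0,"ay":0,"az":0},{"x":0,"y":0,"z":0.001,"ax":0,"ay":0,"az":0}]'|sed -n '2p;4p'; python3 wr.py p3; python3 edge.py p3 325 0.431 | tr '|' '\n' | grep -E '^ ?(16[6-9]|17[0-9]|18[0-3]) '
```

```text
eef_pos: [0.4719, 0.1113, 0.0479]
contact_force: [0.4, 0.1, -0.4]
166 [ 21 136 252] 0.0415 
 167 [ 22 132 252] 0.0441 
 168 [ 23 132 254] 0.0465 
169 [ 23 130 255] 0.0489 
 170 [ 19 135 223] 0.0513 
 171 [90 19 54] 0.0536 
172 [30 29 70] 0.0558 
 173 [30 38 74] 0.058 
 174 [35 40 77] 0.0601 
175 [36 34 76] 0.0621 
 176 [39 33 77] 0.0641 
 177 [36 34 76] 0.0661 
178 [44 36 79] 0.068 
 179 [57 31 83] 0.0699 
 180 [51 32 80] 0.0717 
181 [ 84  91 121] 0.0735 
 182 [ 84  93 126] 0.0753 
 183 [ 84  96 130] 0.077
```

```bash
python3 -m jog '[{"x":0,"y":0,"z":0.001,"ax":0,"ay":0,"az":0},{"x":0,"y":0,"z":0.001,"ax":0,"ay":0,"az":0}]'|sed -n '2p;4p';python3 -m jog '[{"x":0,"y":0,"z":0.001,"ax":0,"ay":0,"az":0},{"x":0,"y":0,"z":0.001,"ax":0,"ay":0,"az":0}]'|sed -n '2p;4p';python3 -m jog '[{"x":0,"y":0,"z":0.001,"ax":0,"ay":0,"az":0},{"x":0,"y":0,"z":0.001,"ax":0,"ay":0,"az":0}]'|sed -n '2p;4p'; python3 wr.py p4;  python3 edge.py p4 325 0.431 | tr '|' '\n' | grep -E '^ ?(17[0-9]|18[0-5]) '
```

```text
eef_pos: [0.4719, 0.1112, 0.0469]
contact_force: [0.7, 0.1, 0.3]
eef_pos: [0.4719, 0.1113, 0.0459]
contact_force: [-0.0, -1.0, -0.2]
eef_pos: [0.4719, 0.1113, 0.0449]
contact_force: [-1.0, 0.6, 0.3]
 170 [ 23 129 255] 0.0483 
 171 [ 22 134 250] 0.0506 
172 [48 20 63] 0.0528 
 173 [34 30 68] 0.055 
 174 [30 34 74] 0.0571 
175 [33 34 76] 0.0591 
 176 [35 40 76] 0.0612 
 177 [40 30 76] 0.0631 
178 [43 30 76] 0.065 
 179 [42 34 76] 0.0669 
 180 [45 33 78] 0.0687 
181 [53 29 80] 0.0705 
 182 [79 57 94] 0.0723 
 183 [ 84  95 126] 0.074 
184 [ 85  96 127] 0.0756 
 185 [ 85  99 131] 0.0773
```

```bash
python3 -m jog '[{"x":0,"y":0,"z":0.001,"ax":0,"ay":0,"az":0},{"x":0,"y":0,"z":0.001,"ax":0,"ay":0,"az":0}]'|sed -n '2p;4p';python3 -m jog '[{"x":0,"y":0,"z":0.001,"ax":0,"ay":0,"az":0},{"x":0,"y":0,"z":0.001,"ax":0,"ay":0,"az":0}]'|sed -n '2p;4p';python3 -m jog '[{"x":0,"y":0,"z":0.001,"ax":0,"ay":0,"az":0},{"x":0,"y":0,"z":0.001,"ax":0,"ay":0,"az":0}]'|sed -n '2p;4p'; python3 wr.py p5;  python3 edge.py p5 325 0.431 | tr '|' '\n' | grep -E '^ ?(17[0-9]|18[0-9]) '
python3 - <<'E'
import cv2,numpy as np
a=cv2.imread("pics/p5.png")[130:330,240:440]
b=cv2.imread("pics/p2.png")[130:330,240:440]
cv2.imwrite("pics/p5v.png",np.hstack([cv2.resize(b,(400,400)),cv2.resize(a,(400,400))]))
E
```

```text
eef_pos: [0.4719, 0.1113, 0.0439]
contact_force: [0.0, 0.0, -0.7]
eef_pos: [0.4719, 0.1112, 0.0429]
contact_force: [-1.1, -0.1, -0.0]
eef_pos: [0.4719, 0.1113, 0.0419]
contact_force: [0.2, -0.2, -0.5]
 170 [ 23 130 253] 0.0453 
 171 [ 23 130 255] 0.0476 
172 [ 23 132 255] 0.0498 
 173 [ 21  87 112] 0.052 
 174 [48 20 64] 0.0541 
175 [33 35 72] 0.0561 
 176 [33 34 75] 0.0582 
 177 [38 37 76] 0.0601 
178 [43 30 76] 0.062 
 179 [40 30 76] 0.0639 
 180 [47 30 77] 0.0657 
181 [45 33 78] 0.0675 
 182 [57 29 80] 0.0693 
 183 [50 30 77] 0.071 
184 [ 84  84 112] 0.0726 
 185 [ 85  99 126] 0.0743 
 186 [ 85 100 128] 0.0759 
187 [ 85  99 131] 0.0774 
 188 [ 85 104 135] 0.079 
 189 [ 85 106 137] 0.0805
```

View pics/p5v.png

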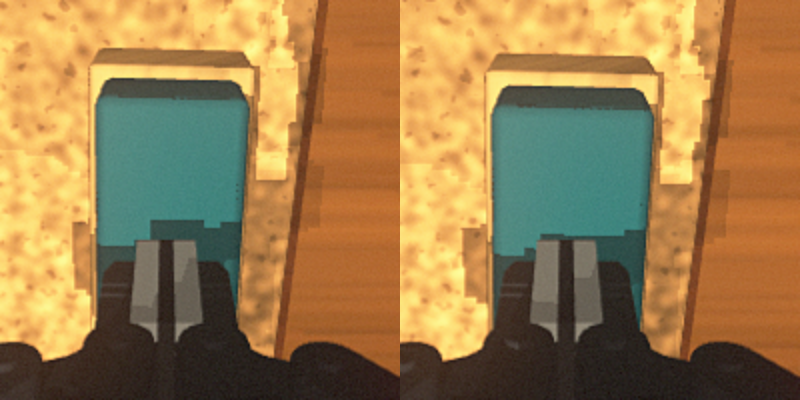

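The shadow at the tips closed from about 20 px to 5 px over 9 mm, so contact should be 2–4 mm further down.

```bash
python3 -m jog '[{"x":0,"y":0,"z":0.001,"ax":0,"ay":0,"az":0},{"x":0,"y":0,"z":0.001,"ax":0,"ay":0,"az":0}]'|sed -n '2p;4p';python3 -m jog '[{"x":0,"y":0,"z":0.001,"ax":0,"ay":0,"az":0},{"x":0,"y":0,"z":0.001,"ax":0,"ay":0,"az":0}]'|sed -n '2p;4p';python3 -m jog '[{"x":0,"y":0,"z":0.001,"ax":0,"ay":0,"az":0},{"x":0,"y":0,"z":0.001,"ax":0,"ay":0,"az":0}]'|sed -n '2p;4p'
```

```text
eef_pos: [0.4719, 0.1112, 0.0409]
contact_force: [-0.7, 0.3, -0.6]
eef_pos: [0.4719, 0.1113, 0.0399]
contact_force: [-0.1, -0.1, -0.3]
eef_pos: [0.4719, 0.1113, 0.0389]
contact_force: [-0.7, 0.1, 0.3]
```

```bash
python3 -m jog '[{"x":0,"y":0,"z":0.001,"ax":0,"ay":0,"az":0},{"x":0,"y":0,"z":0.001,"ax":0,"ay":0,"az":0}]'|sed -n '2p;4p';python3 -m jog '[{"x":0,"y":0,"z":0.001,"ax":0,"ay":0,"az":0},{"x":0,"y":0,"z":0.001,"ax":0,"ay":0,"az":0}]'|sed -n '2p;4p';python3 -m jog '[{"x":0,"y":0,"z":0.001,"ax":0,"ay":0,"az":0},{"x":0,"y":0,"z":0.001,"ax":0,"ay":0,"az":0}]'|sed -n '2p;4p'; python3 wr.py p6;  python3 edge.py p6 325 0.431 | tr '|' '\n' | grep -E '^ ?(17[3-9]|18[0-9]) '
```

```text
eef_pos: [0.4719, 0.1113, 0.0379]
contact_force: [-0.0, 0.2, 0.6]
eef_pos: [0.472, 0.1113, 0.037]
contact_force: [-1.1, 0.2, 0.3]
eef_pos: [0.4721, 0.1113, 0.036]
contact_force: [0.1, -0.6, 0.3]
 173 [ 23 129 255] 0.0466 
 174 [ 22 133 251] 0.0487 
175 [65 24 63] 0.0508 
 176 [48 19 66] 0.0528 
 177 [41 28 73] 0.0548 
178 [43 31 74] 0.0567 
 179 [48 34 75] 0.0585 
 180 [53 27 75] 0.0603 
181 [57 30 77] 0.0621 
 182 [53 30 76] 0.0639 
 183 [53 30 76] 0.0656 
184 [69 41 81] 0.0672 
 185 [81 63 93] 0.0689 
 186 [81 64 91] 0.0704 
187 [ 85 104 127] 0.072 
 188 [ 86 102 127] 0.0735 
 189 [ 85 108 130] 0.075
```

```bash
python3 -c "
from station import *
o=get_obs();print(o['eef_pos'],o['joint_torque'].round(2),o['contact_force'],o['torque'])"; python3 -m jog '[{"x":0,"y":0,"z":0.001,"ax":0,"ay":0,"az":0},{"x":0,"y":0,"z":0.001,"ax":0,"ay":0,"az":0}]'|sed -n '2p;4p'; python3 -c "
from station import *
o=get_obs();print(o['eef_pos'],o['joint_torque'].round(2),o['contact_force'],o['torque'])"
```

```text
[0.47204449 0.11130858 0.03599996] [-1.000e-02 -4.325e+01  3.720e+00 -1.678e+01  0.000e+00 -5.000e-02
  0.000e+00] [0.67518232 0.21836963 0.80280085] [-0.01268896  0.07634527 -0.00467949]
eef_pos: [0.472, 0.1113, 0.035]
contact_force: [-0.7, -0.2, 1.8]
[0.47204056 0.11131015 0.03498858] [-0.000e+00 -4.298e+01  3.690e+00 -1.659e+01 -0.000e+00 -9.000e-02
  1.000e-02] [-0.68034416 -0.21275724  1.80054089] [-0.07586007  0.06768326 -0.00190148]
```

```bash
python3 -m jog '[{"x":0,"y":0,"z":0.002,"ax":0,"ay":0,"az":0},{"x":0,"y":0,"z":0.002,"ax":0,"ay":0,"az":0}]'|sed -n '2p;4p'; python3 -c "
from station import *
o=get_obs();print(o['joint_torque'].round(3)[4:])"; python3 -m jog '[{"x":0,"y":0,"z":0.001,"ax":0,"ay":0,"az":0},{"x":0,"y":0,"z":0.001,"ax":0,"ay":0,"az":0}]'|sed -n '2p;4p'; python3 -c "
from station import *
o=get_obs();print(o['joint_torque'].round(3)[4:])"
```

```text
eef_pos: [0.4721, 0.1113, 0.0329]
contact_force: [-0.5, -0.3, 4.1]
[-0.008 -0.202  0.014]
eef_pos: [0.4721, 0.1113, 0.032]
contact_force: [-0.6, 0.0, 5.1]
[-0.008 -0.242  0.007]
```

Contact was at about z=0.037 reported, and the force is 5.1 N near 5 mm, so the left block is soft. I'll go 0.8 mm deeper, hold, and retreat.

```bash
python3 -m jog '[{"x":0,"y":0,"z":0.0008,"ax":0,"ay":0,"az":0},{"x":0,"y":0,"z":0.0008,"ax":0,"ay":0,"az":0},{"x":0,"y":0,"z":0.0008,"ax":0,"ay":0,"az":0},{"x":0,"y":0,"z":0.0008,"ax":0,"ay":0,"az":0},{"x":0,"y":0,"z":0.0008,"ax":0,"ay":0,"az":0},{"x":0,"y":0,"z":0.0008,"ax":0,"ay":0,"az":0}]'|sed -n '1,2p;4p'; python3 wr.py p7; python3 edge.py p7 325 0.431 | tr '|' '\n' | grep -E '^ ?(17[5-9]|18[0-9]) '
python3 -m jog '[{"x":0,"y":0,"z":-0.005,"ax":0,"ay":0,"az":0},{"x":0,"y":0,"z":-0.03,"ax":0,"ay":0,"az":0},{"x":0,"y":0,"z":-0.03,"ax":0,"ay":0,"az":0},{"x":0,"y":0,"z":-0.03,"ax":0,"ay":0,"az":0}]'|sed -n '1,2p;4p'; python3 go.py .477 .0195 .042 -6.5
```

```text
t: 9.5
eef_pos: [0.4721, 0.1113, 0.0313]
contact_force: [-0.7, 0.0, 4.2]
175 [ 24 129 255] 0.0462 
 176 [ 18 132 212] 0.0482 
 177 [93 45 57] 0.0501 
178 [50 32 71] 0.052 
 179 [43 40 76] 0.0539 
 180 [49 27 76] 0.0557 
181 [54 33 78] 0.0575 
 182 [50 30 76] 0.0592 
 183 [53 30 76] 0.0609 
184 [65 38 81] 0.0626 
 185 [82 66 96] 0.0642 
 186 [ 84  87 111] 0.0658 
187 [ 85 102 125] 0.0674 
 188 [ 85 100 127] 0.0689 
 189 [ 85 105 131] 0.0704 
t: 9.95
eef_pos: [0.4721, 0.1115, 0.0614]
contact_force: [-0.4, 0.9, 0.1]
t 9.95 pos [0.4721 0.1115 0.0614] shift [-0.0049 -0.092   0.0194] turn [0.    0.001 0.114] F [-0.37  0.92  0.06] w -0.001
```

```bash
python3 -m jog '[{"x":-0.005,"y":-0.046,"z":0,"ax":0,"ay":0,"az":0},{"x":-0.005,"y":-0.092,"z":0,"ax":0,"ay":0,"az":0},{"x":-0.005,"y":-0.092,"z":0,"ax":0,"ay":0,"az":0},{"x":-0.005,"y":-0.092,"z":0,"ax":0,"ay":0,"az":0},{"x":-0.005,"y":-0.092,"z":0.018,"ax":0,"ay":0,"az":0},{"x":-0.005,"y":-0.092,"z":0.023,"ax":0,"ay":0,"az":0},{"x":-0.005,"y":-0.092,"z":0.023,"ax":0,"ay":0,"az":0}]'|sed -n '2p;4p'; python3 -m jog '[{"x":0,"y":0,"z":0.002,"ax":0,"ay":0,"az":0},{"x":0,"y":0,"z":0.004,"ax":0,"ay":0,"az":0},{"x":0,"y":0,"z":0.004,"ax":0,"ay":0,"az":0}]'|sed -n '2p;4p';python3 -c "
from station import *
o=get_obs();print(o['joint_torque'].round(3)[4:])"
```

```text
eef_pos: [0.4761, 0.0206, 0.0374]
contact_force: [-1.1, 0.7, 1.0]
eef_pos: [0.4768, 0.0202, 0.0346]
contact_force: [-2.0, 2.9, 7.6]
[ 0.401 -1.048  0.009]
```

```bash
python3 -m jog '[{"x":0,"y":0,"z":0.001,"ax":0,"ay":0,"az":0},{"x":0,"y":0,"z":0.002,"ax":0,"ay":0,"az":0},{"x":0,"y":0,"z":0.002,"ax":0,"ay":0,"az":0}]'|sed -n '2p;4p'; python3 -m jog '[{"x":0,"y":0,"z":0.0,"ax":0,"ay":0,"az":0},{"x":0,"y":0,"z":0.0,"ax":0,"ay":0,"az":0}]'|sed -n '2p;4p'
```

```text
eef_pos: [0.4769, 0.0202, 0.033]
contact_force: [-4.0, 2.8, 11.9]
eef_pos: [0.4769, 0.0202, 0.0331]
contact_force: [-4.0, 2.3, 10.4]
```

```bash
python3 -m jog '[{"x":0,"y":0,"z":0.001,"ax":0,"ay":0,"az":0},{"x":0,"y":0,"z":0.002,"ax":0,"ay":0,"az":0},{"x":0,"y":0,"z":0.002,"ax":0,"ay":0,"az":0}]'|sed -n '2p;4p'; python3 -m jog '[{"x":0,"y":0,"z":0.0,"ax":0,"ay":0,"az":0},{"x":0,"y":0,"z":0.0,"ax":0,"ay":0,"az":0},{"x":0,"y":0,"z":0.0,"ax":0,"ay":0,"az":0},{"x":0,"y":0,"z":0.0,"ax":0,"ay":0,"az":0}]'|sed -n '2p;4p'
```

```text
eef_pos: [0.4769, 0.0202, 0.0313]
contact_force: [-5.2, 1.9, 15.3]
eef_pos: [0.4769, 0.0202, 0.0313]
contact_force: [-4.5, 2.2, 14.5]
```

The middle block is firm: about 15 N at 5.6 mm or so. Now the right one.

```bash
python3 -m jog '[{"x":0,"y":0,"z":-0.005,"ax":0,"ay":0,"az":0},{"x":0,"y":0,"z":-0.03,"ax":0,"ay":0,"az":0},{"x":0,"y":0,"z":-0.03,"ax":0,"ay":0,"az":0},{"x":0.0034,"y":-0.043,"z":-0.03,"ax":0,"ay":0,"az":0},{"x":0.0034,"y":-0.0857,"z":-0.03,"ax":0,"ay":0,"az":0},{"x":0.0034,"y":-0.0857,"z":-0.03,"ax":0,"ay":0,"az":0},{"x":0.0034,"y":-0.0857,"z":-0.03,"ax":0,"ay":0,"az":0},{"x":0.0034,"y":-0.0857,"z":-0.015,"ax":0,"ay":0,"az":0},{"x":0.0034,"y":-0.0857,"z":-0.009,"ax":0,"ay":0,"az":0},{"x":0.0034,"y":-0.0857,"z":-0.009,"ax":0,"ay":0,"az":0},{"x":0.0034,"y":-0.0857,"z":-0.009,"ax":0,"ay":0,"az":0}]'|sed -n '1,2p;4p'; python3 -m jog '[{"x":0,"y":0,"z":0.003,"ax":0,"ay":0,"az":0},{"x":0,"y":0,"z":0.004,"ax":0,"ay":0,"az":0},{"x":0,"y":0,"z":0.004,"ax":0,"ay":0,"az":0}]'|sed -n '2p;4p';python3 -c "
from station import *
o=get_obs();print(o['joint_torque'].round(3)[4:])"
```

```text
t: 13.25
eef_pos: [0.4736, -0.0657, 0.0392]
contact_force: [0.1, -0.1, -0.6]
eef_pos: [0.4742, -0.066, 0.0356]
contact_force: [0.1, 1.5, 5.8]
[ 0.273 -0.231  0.007]
```

```bash
python3 -m jog '[{"x":0,"y":0,"z":0.001,"ax":0,"ay":0,"az":0},{"x":0,"y":0,"z":0.002,"ax":0,"ay":0,"az":0},{"x":0,"y":0,"z":0.002,"ax":0,"ay":0,"az":0}]'|sed -n '2p;4p'; python3 -m jog '[{"x":0,"y":0,"z":0.001,"ax":0,"ay":0,"az":0},{"x":0,"y":0,"z":0.0015,"ax":0,"ay":0,"az":0},{"x":0,"y":0,"z":0.0015,"ax":0,"ay":0,"az":0}]'|sed -n '2p;4p'
```

```text
eef_pos: [0.4742, -0.0661, 0.0339]
contact_force: [-0.7, 2.3, 9.1]
eef_pos: [0.4742, -0.0661, 0.0326]
contact_force: [-1.9, 1.7, 13.1]
```

```bash
python3 -m jog '[{"x":0,"y":0,"z":0.0008,"ax":0,"ay":0,"az":0},{"x":0,"y":0,"z":0.0008,"ax":0,"ay":0,"az":0},{"x":0,"y":0,"z":0.0008,"ax":0,"ay":0,"az":0},{"x":0,"y":0,"z":0.0008,"ax":0,"ay":0,"az":0},{"x":0,"y":0,"z":0.0008,"ax":0,"ay":0,"az":0},{"x":0,"y":0,"z":0.0008,"ax":0,"ay":0,"az":0}]'|sed -n '1,2p;4p'; python3 -m jog '[{"x":0,"y":0,"z":-0.005,"ax":0,"ay":0,"az":0},{"x":0,"y":0,"z":-0.05,"ax":0,"ay":0,"az":0},{"x":0,"y":0,"z":-0.08,"ax":0,"ay":0,"az":0.14},{"x":0,"y":0,"z":-0.08,"ax":0,"ay":0,"az":0.14},{"x":0,"y":0,"z":-0.08,"ax":0,"ay":0,"az":0.14},{"x":0,"y":0,"z":-0.08,"ax":0,"ay":0,"az":0.14},{"x":0,"y":0,"z":-0.08,"ax":0,"ay":0,"az":0.14}]' 0.8 40; python3 wr.py g1;python3 go.py .4735 -.0655 .03 -8
```

```text
t: 14.75
eef_pos: [0.4743, -0.066, 0.032]
contact_force: [-3.1, 1.8, 14.2]
t: 15.45
eef_pos: [0.4726, -0.0664, 0.1098]
tool_rot: [-0.001, 0.07, 0.998, -0.0]
contact_force: [-0.1, 0.5, -0.0]
gripper_width: 0.799
grasp_force: 0.0
t 15.5 pos [ 0.4727 -0.0664  0.1099] shift [-0.0008  0.0011  0.0799] turn [-0.    -0.002  0.   ] F [-0.24 -0.28 -0.61] w 0.798
```

All three are pressed: left soft, middle and right firm. I'll re-measure the block positions from this wrist view before grasping.

```bash
cat > loc.py <<'E'
import pickle,sys
from h import *
k=sys.argv[1];z=float(sys.argv[2])
p=pickle.load(open(k+".pkl","rb"));H=cv2.cvtColor(cv2.imread(f"pics/{k}.png"),cv2.COLOR_BGR2HSV).astype(int)
m=((H[...,0]>80)&(H[...,0]<105)&(H[...,1]>70)&(H[...,2]>70)).astype(np.uint8)
m=cv2.morphologyEx(m,cv2.MORPH_OPEN,np.ones((3,3)))
for c in blobs(m,300):
    q=plane("",c.reshape(-1,2),z,p)[:,:2].astype(np.float32);(x,y),wh,a=cv2.minAreaRect(q*1000)
    print(c[:,0].min(0),c[:,0].max(0),"c",round(x,1),round(y,1),np.round(wh,1),"a",round(a,1))
E
python3 loc.py g1 .064
```

```text
[295 158] [350 263] c 472.3 -65.3 [36.2 75.6] a 82.2
[418 145] [480 260] c 478.6 18.5 [36.3 81.7] a 82.9
[553 116] [621 239] c 474.2 111.0 [37.2 81.7] a 88.4
```

```bash
python3 -m jog '[{"x":-0.001,"y":0.0005,"z":0.05,"ax":0,"ay":0,"az":0},{"x":-0.001,"y":0.0005,"z":0.08,"ax":0,"ay":0,"az":0},{"x":-0.001,"y":0.0005,"z":0.1,"ax":0,"ay":0,"az":0},{"x":-0.001,"y":0.0005,"z":0.115,"ax":0,"ay":0,"az":0},{"x":-0.001,"y":0.0005,"z":0.12,"ax":0,"ay":0,"az":0},{"x":-0.001,"y":0.0005,"z":0.12,"ax":0,"ay":0,"az":0}]'; python3 -m jog '[{"x":0,"y":0,"z":0.003,"ax":0,"ay":0,"az":0},{"x":0,"y":0,"z":0.005,"ax":0,"ay":0,"az":0},{"x":0,"y":0,"z":0.005,"ax":0,"ay":0,"az":0}]'; python3 wr.py g2; python3 -c "
import cv2
cv2.imwrite('pics/g2v.png',cv2.imread('pics/g2.png')[100:400,170:490])"
```

```text
t: 16.1
eef_pos: [0.4738, -0.0662, -0.01]
tool_rot: [-0.001, 0.07, 0.998, -0.0]
contact_force: [-0.1, 1.0, 0.0]
gripper_width: 0.806
grasp_force: 0.0
t: 16.4
eef_pos: [0.475, -0.066, -0.0138]
tool_rot: [0.0, 0.07, 0.998, 0.0]
contact_force: [-0.2, -0.1, -1.1]
gripper_width: 0.798
grasp_force: 0.0
```

View pics/g2v.png

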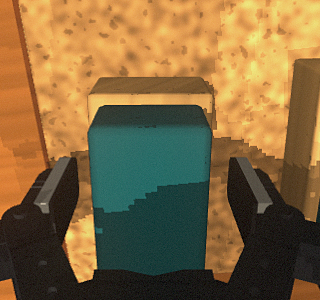

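The fingers straddle the right block evenly. I'll go slightly lower, then grip and lift.

```bash
python3 -m jog '[{"x":0,"y":0,"z":0.002,"ax":0,"ay":0,"az":0},{"x":0,"y":0,"z":0.0035,"ax":0,"ay":0,"az":0}]'|sed -n '2p;4p'; python3 -m jog '[{"x":0,"y":0,"z":0,"ax":0,"ay":0,"az":0},{"x":0,"y":0,"z":0,"ax":0,"ay":0,"az":0},{"x":0,"y":0,"z":0,"ax":0,"ay":0,"az":0},{"x":0,"y":0,"z":0,"ax":0,"ay":0,"az":0},{"x":0,"y":0,"z":0,"ax":0,"ay":0,"az":0},{"x":0,"y":0,"z":0,"ax":0,"ay":0,"az":0}]' 0.3 50
```

```text
eef_pos: [0.4748, -0.066, -0.0175]
contact_force: [-0.1, 0.7, 0.9]
t: 17.25
eef_pos: [0.4756, -0.066, -0.0164]
tool_rot: [0.001, 0.07, 0.998, 0.0]
contact_force: [-2.5, 0.9, 15.6]
gripper_width: 0.533
grasp_force: 60.0
```

```bash
python3 -m jog '[{"x":0,"y":0,"z":-0.02,"ax":0,"ay":0,"az":0},{"x":0,"y":0,"z":-0.06,"ax":0,"ay":0,"az":0},{"x":-0.01,"y":-0.045,"z":-0.06,"ax":0,"ay":0,"az":0},{"x":-0.02,"y":-0.09,"z":-0.06,"ax":0,"ay":0,"az":-0.075},{"x":-0.028,"y":-0.135,"z":-0.06,"ax":0,"ay":0,"az":-0.075},{"x":-0.036,"y":-0.18,"z":-0.06,"ax":0,"ay":0,"az":-0.075},{"x":-0.044,"y":-0.225,"z":-0.06,"ax":0,"ay":0,"az":-0.075},{"x":-0.053,"y":-0.272,"z":-0.06,"ax":0,"ay":0,"az":-0.075},{"x":-0.053,"y":-0.272,"z":-0.06,"ax":0,"ay":0,"az":-0.075},{"x":-0.053,"y":-0.272,"z":-0.06,"ax":0,"ay":0,"az":-0.075},{"x":-0.053,"y":-0.272,"z":-0.06,"ax":0,"ay":0,"az":-0.075}]'; python3 go.py .490 -.343 -.0185 -3.7
```

```text
t: 18.35
eef_pos: [0.4891, -0.3412, 0.0418]
tool_rot: [-0.001, 0.032, 0.999, 0.001]
contact_force: [-0.0, 0.4, -2.2]
gripper_width: 0.531
grasp_force: 52.4
t 18.35 pos [ 0.4891 -0.3412  0.0418] shift [-0.0011 -0.0018  0.0603] turn [ 0.001 -0.001  0.001] F [-0.03  0.37 -2.18] w 0.531
```

Held (about 2 N of weight). Lowering in stages.

```bash
python3 -m jog '[{"x":0,"y":-0.002,"z":0.03,"ax":0,"ay":0,"az":0},{"x":0,"y":-0.002,"z":0.05,"ax":0,"ay":0,"az":0},{"x":0,"y":-0.002,"z":0.06,"ax":0,"ay":0,"az":0},{"x":0,"y":-0.002,"z":0.06,"ax":0,"ay":0,"az":0}]'|sed -n '2p;4p'; python3 -m jog '[{"x":0,"y":0,"z":0.002,"ax":0,"ay":0,"az":0},{"x":0,"y":0,"z":0.003,"ax":0,"ay":0,"az":0},{"x":0,"y":0,"z":0.003,"ax":0,"ay":0,"az":0}]'|sed -n '2p;4p';python3 -m jog '[{"x":0,"y":0,"z":0.001,"ax":0,"ay":0,"az":0},{"x":0,"y":0,"z":0.0015,"ax":0,"ay":0,"az":0}]'|sed -n '2p;4p'
```

```text
eef_pos: [0.4885, -0.3426, -0.0189]
contact_force: [-0.3, -0.8, -1.7]
eef_pos: [0.4896, -0.345, -0.0199]
contact_force: [-0.5, -0.1, -0.7]
eef_pos: [0.4893, -0.3449, -0.0218]
contact_force: [-0.1, -0.2, -0.9]
```

```bash
python3 -m jog '[{"x":0,"y":0,"z":0.001,"ax":0,"ay":0,"az":0},{"x":0,"y":0,"z":0.001,"ax":0,"ay":0,"az":0}]'|sed -n '2p;4p';python3 -m jog '[{"x":0,"y":0,"z":0.001,"ax":0,"ay":0,"az":0},{"x":0,"y":0,"z":0.001,"ax":0,"ay":0,"az":0}]'|sed -n '2p;4p'
```

```text
eef_pos: [0.4891, -0.3448, -0.0232]
contact_force: [-0.5, -0.7, -2.5]
eef_pos: [0.4891, -0.3448, -0.0242]
contact_force: [-0.1, -0.4, -1.7]
```

```bash
python3 -m jog '[{"x":0,"y":0,"z":0.001,"ax":0,"ay":0,"az":0},{"x":0,"y":0,"z":0.001,"ax":0,"ay":0,"az":0}]'|sed -n '2p;4p';python3 -m jog '[{"x":0,"y":0,"z":0.0005,"ax":0,"ay":0,"az":0},{"x":0,"y":0,"z":0.0005,"ax":0,"ay":0,"az":0}]'|sed -n '2p;4p'
```

```text
eef_pos: [0.4892, -0.3448, -0.0243]
contact_force: [-2.0, 1.6, 7.4]
eef_pos: [0.4892, -0.3448, -0.0243]
contact_force: [-3.2, 2.9, 11.1]
```

Touchdown came at −0.0243, as predicted. Release, rise, and go back for the middle block.

```bash
python3 -m jog '[{"x":0,"y":0,"z":-0.001,"ax":0,"ay":0,"az":0},{"x":0,"y":0,"z":-0.001,"ax":0,"ay":0,"az":0},{"x":0,"y":0,"z":-0.001,"ax":0,"ay":0,"az":0},{"x":0,"y":0,"z":-0.02,"ax":0,"ay":0,"az":0},{"x":0,"y":0,"z":-0.06,"ax":0,"ay":0,"az":0},{"x":0,"y":0,"z":-0.1,"ax":0,"ay":0,"az":0},{"x":0,"y":0,"z":-0.13,"ax":0,"ay":0,"az":0},{"x":0,"y":0,"z":-0.13,"ax":0,"ay":0,"az":0}]' 0.75; python3 wr.py r1; python3 loc.py r1 .056; python3 go.py .4775 .019 .108 -6.8
```

```text
t: 20.85
eef_pos: [0.4918, -0.3468, 0.1088]
tool_rot: [0.004, 0.033, 0.999, -0.002]
contact_force: [0.6, -0.3, 0.4]
gripper_width: 0.751
grasp_force: 0.0
[298 147] [352 257] c 488.6 -343.8 [36.2 80.6] a 86.4
t 20.9 pos [ 0.4905 -0.3456  0.1064] shift [ 0.0366  0.363  -0.0023] turn [-0.002  0.004  0.054] F [ 0.03  0.26 -0.83] w 0.75
```

```bash
python3 -m jog '[{"x":0.005,"y":0.05,"z":0,"ax":0,"ay":0,"az":0},{"x":0.01,"y":0.1,"z":0,"ax":0,"ay":0,"az":0.05},{"x":0.015,"y":0.15,"z":0,"ax":0,"ay":0,"az":0.054},{"x":0.02,"y":0.2,"z":0,"ax":0,"ay":0,"az":0.054},{"x":0.025,"y":0.25,"z":0,"ax":0,"ay":0,"az":0.054},{"x":0.03,"y":0.3,"z":0,"ax":0,"ay":0,"az":0.054},{"x":0.0366,"y":0.345,"z":0,"ax":0,"ay":0,"az":0.054},{"x":0.0366,"y":0.363,"z":0,"ax":0,"ay":0,"az":0.054},{"x":0.0366,"y":0.363,"z":0,"ax":0,"ay":0,"az":0.054},{"x":0.0366,"y":0.363,"z":0,"ax":0,"ay":0,"az":0.054},{"x":0.0366,"y":0.363,"z":0,"ax":0,"ay":0,"az":0.054}]' 0.75; python3 wr.py r2; python3 loc.py r2 .064; python3 go.py .4775 .019 -.0125 -6.8
```

```text
t: 22.0
eef_pos: [0.4756, 0.0182, 0.1038]
tool_rot: [-0.001, 0.06, 0.998, -0.0]
contact_force: [-0.3, -0.3, -0.0]
gripper_width: 0.747
grasp_force: 0.0
[295 160] [352 274] c 478.3 19.6 [36.3 80.7] a 83.1
[436 134] [494 255] c 474.1 112.1 [35.8 81.3] a 88.5
t 22.05 pos [0.4758 0.0181 0.104 ] shift [-0.0017  0.0012  0.1165] turn [-0.001 -0.001 -0.003] F [ 0.71  0.75 -0.21] w 0.746
```

```bash
python3 -m jog '[{"x":-0.002,"y":0.001,"z":0.04,"ax":0,"ay":0,"az":0},{"x":-0.002,"y":0.001,"z":0.075,"ax":0,"ay":0,"az":0},{"x":-0.002,"y":0.001,"z":0.1,"ax":0,"ay":0,"az":0},{"x":-0.002,"y":0.001,"z":0.112,"ax":0,"ay":0,"az":0},{"x":-0.002,"y":0.001,"z":0.1175,"ax":0,"ay":0,"az":0},{"x":-0.002,"y":0.001,"z":0.1175,"ax":0,"ay":0,"az":0},{"x":-0.002,"y":0.001,"z":0.1175,"ax":0,"ay":0,"az":0}]'|sed -n '2p;4p'; python3 -m jog '[{"x":0,"y":0,"z":0,"ax":0,"ay":0,"az":0},{"x":0,"y":0,"z":0,"ax":0,"ay":0,"az":0},{"x":0,"y":0,"z":0,"ax":0,"ay":0,"az":0},{"x":0,"y":0,"z":0,"ax":0,"ay":0,"az":0},{"x":0,"y":0,"z":0,"ax":0,"ay":0,"az":0}]' 0.3 50; python3 go.py .4945 -.250 .047 -3.7
```

```text
eef_pos: [0.4791, 0.0204, -0.0122]
contact_force: [-0.5, -0.2, 0.1]
t: 23.25
eef_pos: [0.4792, 0.0206, -0.0119]
tool_rot: [0.001, 0.059, 0.998, 0.0]
contact_force: [-0.7, -1.1, 6.9]
gripper_width: 0.535
grasp_force: 51.1
t 23.25 pos [ 0.4792  0.0206 -0.0119] shift [-0.0474 -0.2668 -0.059 ] turn [ 0.001  0.002 -0.054] F [-0.74 -1.07  6.91] w 0.535
```

```bash
python3 -m jog '[{"x":0,"y":0,"z":-0.02,"ax":0,"ay":0,"az":0},{"x":0,"y":0,"z":-0.06,"ax":0,"ay":0,"az":0},{"x":-0.01,"y":-0.045,"z":-0.06,"ax":0,"ay":0,"az":0},{"x":-0.02,"y":-0.09,"z":-0.06,"ax":0,"ay":0,"az":-0.054},{"x":-0.028,"y":-0.135,"z":-0.06,"ax":0,"ay":0,"az":-0.054},{"x":-0.036,"y":-0.18,"z":-0.06,"ax":0,"ay":0,"az":-0.054},{"x":-0.042,"y":-0.225,"z":-0.06,"ax":0,"ay":0,"az":-0.054},{"x":-0.047,"y":-0.267,"z":-0.06,"ax":0,"ay":0,"az":-0.054},{"x":-0.047,"y":-0.267,"z":-0.06,"ax":0,"ay":0,"az":-0.054},{"x":-0.047,"y":-0.267,"z":-0.06,"ax":0,"ay":0,"az":-0.054},{"x":-0.047,"y":-0.267,"z":-0.06,"ax":0,"ay":0,"az":-0.054}]'; python3 go.py .4945 -.250 -.0175 -3.7
```

```text
t: 24.35
eef_pos: [0.4933, -0.2486, 0.0469]
tool_rot: [-0.0, 0.032, 0.999, 0.001]
contact_force: [-0.9, 0.5, -1.4]
gripper_width: 0.527
grasp_force: 52.0
t 24.35 pos [ 0.4933 -0.2486  0.0469] shift [-0.0013 -0.0014  0.0644] turn [ 0.001 -0.     0.001] F [-0.88  0.48 -1.41] w 0.527
```

```bash
python3 -m jog '[{"x":0,"y":0,"z":0.03,"ax":0,"ay":0,"az":0},{"x":0,"y":0,"z":0.05,"ax":0,"ay":0,"az":0},{"x":0,"y":0,"z":0.062,"ax":0,"ay":0,"az":0},{"x":0,"y":0,"z":0.065,"ax":0,"ay":0,"az":0},{"x":0,"y":0,"z":0.065,"ax":0,"ay":0,"az":0}]'|sed -n '2p;4p'; python3 -m jog '[{"x":0,"y":0,"z":0.001,"ax":0,"ay":0,"az":0},{"x":0,"y":0,"z":0.001,"ax":0,"ay":0,"az":0}]'|sed -n '2p;4p';python3 -m jog '[{"x":0,"y":0,"z":0.001,"ax":0,"ay":0,"az":0},{"x":0,"y":0,"z":0.001,"ax":0,"ay":0,"az":0}]'|sed -n '2p;4p'
```

```text
eef_pos: [0.4935, -0.2494, -0.018]
contact_force: [1.0, 0.1, -1.2]
eef_pos: [0.4939, -0.2503, -0.0183]
contact_force: [0.9, 0.1, -0.9]
eef_pos: [0.4935, -0.2502, -0.0198]
contact_force: [-0.7, -0.1, -0.6]
```

```bash
python3 -m jog '[{"x":0,"y":0,"z":0.001,"ax":0,"ay":0,"az":0},{"x":0,"y":0,"z":0.001,"ax":0,"ay":0,"az":0}]'|sed -n '2p;4p'; python3 -m jog '[{"x":0,"y":0,"z":0.0005,"ax":0,"ay":0,"az":0},{"x":0,"y":0,"z":0.0005,"ax":0,"ay":0,"az":0}]'|sed -n '2p;4p'
```

```text
eef_pos: [0.4935, -0.2502, -0.0199]
contact_force: [-2.7, 2.0, 11.9]
eef_pos: [0.4935, -0.2502, -0.0199]
contact_force: [-5.3, 3.3, 17.0]
```

```bash
python3 -m jog '[{"x":0,"y":0,"z":-0.001,"ax":0,"ay":0,"az":0},{"x":0,"y":0,"z":-0.001,"ax":0,"ay":0,"az":0},{"x":0,"y":0,"z":-0.001,"ax":0,"ay":0,"az":0},{"x":0,"y":0,"z":-0.02,"ax":0,"ay":0,"az":0},{"x":0,"y":0,"z":-0.06,"ax":0,"ay":0,"az":0},{"x":0,"y":0,"z":-0.1,"ax":0,"ay":0,"az":0},{"x":0,"y":0,"z":-0.125,"ax":0,"ay":0,"az":0},{"x":0,"y":0,"z":-0.125,"ax":0,"ay":0,"az":0}]' 0.75|sed -n '1,2p'; python3 wr.py r3; python3 loc.py r3 .056; python3 go.py .474 .1125 .104 -1.5
```

```text
t: 26.45
eef_pos: [0.4957, -0.2513, 0.1069]
[155 151] [221 262] c 488.9 -342.6 [36.8 81.8] a 86.7
[297 148] [352 259] c 492.9 -249.1 [36.4 80.9] a 86.1
t 26.5 pos [ 0.4945 -0.2506  0.1049] shift [0.0439 0.361  0.0004] turn [-0.001  0.003 -0.039] F [ 0.5  -0.8   0.62] w 0.753
```

Both firm blocks lie flat in the steel tray. Now the left (soft) block.

```bash
python3 -m jog '[{"x":0.006,"y":0.05,"z":0,"ax":0,"ay":0,"az":0},{"x":0.012,"y":0.1,"z":0,"ax":0,"ay":0,"az":-0.039},{"x":0.018,"y":0.15,"z":0,"ax":0,"ay":0,"az":-0.039},{"x":0.024,"y":0.2,"z":0,"ax":0,"ay":0,"az":-0.039},{"x":0.03,"y":0.25,"z":0,"ax":0,"ay":0,"az":-0.039},{"x":0.036,"y":0.3,"z":0,"ax":0,"ay":0,"az":-0.039},{"x":0.044,"y":0.345,"z":0,"ax":0,"ay":0,"az":-0.039},{"x":0.044,"y":0.361,"z":0,"ax":0,"ay":0,"az":-0.039},{"x":0.044,"y":0.361,"z":0,"ax":0,"ay":0,"az":-0.039},{"x":0.044,"y":0.361,"z":0,"ax":0,"ay":0,"az":-0.039},{"x":0.044,"y":0.361,"z":0,"ax":0,"ay":0,"az":-0.039}]' 0.75|sed -n '1,2p'; python3 wr.py r4; python3 loc.py r4 .064; python3 go.py .4745 .1125 -.0125 -1.5
```

```text
t: 27.6
eef_pos: [0.4723, 0.111, 0.1027]
[295 159] [352 273] c 473.8 113.0 [36.2 80.3] a 88.6
t 27.65 pos [0.4725 0.111  0.1029] shift [-0.0021  0.0017  0.1154] turn [-0.001 -0.001 -0.003] F [-0.31  0.15  0.39] w 0.752
```

```bash
python3 -m jog '[{"x":-0.002,"y":0.002,"z":0.04,"ax":0,"ay":0,"az":0},{"x":-0.002,"y":0.002,"z":0.075,"ax":0,"ay":0,"az":0},{"x":-0.002,"y":0.002,"z":0.1,"ax":0,"ay":0,"az":0},{"x":-0.002,"y":0.002,"z":0.111,"ax":0,"ay":0,"az":0},{"x":-0.002,"y":0.002,"z":0.1165,"ax":0,"ay":0,"az":0},{"x":-0.002,"y":0.002,"z":0.1165,"ax":0,"ay":0,"az":0},{"x":-0.002,"y":0.002,"z":0.1165,"ax":0,"ay":0,"az":0}]'|sed -n '2p;4p'; python3 -m jog '[{"x":0,"y":0,"z":0,"ax":0,"ay":0,"az":0},{"x":0,"y":0,"z":0,"ax":0,"ay":0,"az":0},{"x":0,"y":0,"z":0,"ax":0,"ay":0,"az":0},{"x":0,"y":0,"z":0,"ax":0,"ay":0,"az":0},{"x":0,"y":0,"z":0,"ax":0,"ay":0,"az":0}]' 0.3 50; python3 go.py .510 .315 .05 -1
```

```text
eef_pos: [0.4757, 0.1149, -0.0121]
contact_force: [0.2, 0.3, -0.5]
t: 28.85
eef_pos: [0.4757, 0.1149, -0.0119]
tool_rot: [0.001, 0.013, 1.0, 0.0]
contact_force: [-0.5, -2.3, 6.9]
gripper_width: 0.529
grasp_force: 51.1
t 28.85 pos [ 0.4757  0.1149 -0.0119] shift [-0.0292  0.2009 -0.0617] turn [ 0.001  0.002 -0.009] F [-0.48 -2.32  6.87] w 0.529
```

```bash
python3 -m jog '[{"x":0,"y":0,"z":-0.02,"ax":0,"ay":0,"az":0},{"x":0,"y":0,"z":-0.06,"ax":0,"ay":0,"az":0},{"x":-0.006,"y":0.045,"z":-0.06,"ax":0,"ay":0,"az":0},{"x":-0.012,"y":0.09,"z":-0.06,"ax":0,"ay":0,"az":0},{"x":-0.018,"y":0.135,"z":-0.06,"ax":0,"ay":0,"az":0},{"x":-0.025,"y":0.18,"z":-0.06,"ax":0,"ay":0,"az":0},{"x":-0.029,"y":0.2,"z":-0.06,"ax":0,"ay":0,"az":0},{"x":-0.029,"y":0.2,"z":-0.06,"ax":0,"ay":0,"az":0},{"x":-0.029,"y":0.2,"z":-0.06,"ax":0,"ay":0,"az":0}]'|sed -n '1,2p;4,6p';  python3 -m jog '[{"x":0,"y":0,"z":0.03,"ax":0,"ay":0,"az":0},{"x":0,"y":0,"z":0.05,"ax":0,"ay":0,"az":0},{"x":0,"y":0,"z":0.062,"ax":0,"ay":0,"az":0},{"x":0,"y":0,"z":0.065,"ax":0,"ay":0,"az":0},{"x":0,"y":0,"z":0.065,"ax":0,"ay":0,"az":0},{"x":0,"y":0,"z":0.065,"ax":0,"ay":0,"az":0}]'|sed -n '2p;4p'
```

```text
t: 29.75
eef_pos: [0.5085, 0.3138, 0.0469]
contact_force: [-0.2, -0.5, -2.7]
gripper_width: 0.529
grasp_force: 52.4
eef_pos: [0.5097, 0.3142, -0.0171]
contact_force: [0.3, 1.5, -2.3]
```

```bash
python3 -m jog '[{"x":0,"y":0,"z":0.001,"ax":0,"ay":0,"az":0},{"x":0,"y":0,"z":0.002,"ax":0,"ay":0,"az":0},{"x":0,"y":0,"z":0.002,"ax":0,"ay":0,"az":0}]'|sed -n '2p;4p'; python3 -m jog '[{"x":0,"y":0,"z":0.001,"ax":0,"ay":0,"az":0},{"x":0,"y":0,"z":0.001,"ax":0,"ay":0,"az":0}]'|sed -n '2p;4p'
```

```text
eef_pos: [0.5091, 0.3143, -0.0198]
contact_force: [-0.0, -0.1, -0.0]
eef_pos: [0.5091, 0.3143, -0.0198]
contact_force: [-3.2, -2.6, 9.7]
```

Touchdown. Release, rise and check.

```bash
python3 -m jog '[{"x":0,"y":0,"z":-0.001,"ax":0,"ay":0,"az":0},{"x":0,"y":0,"z":-0.001,"ax":0,"ay":0,"az":0},{"x":0,"y":0,"z":-0.001,"ax":0,"ay":0,"az":0},{"x":0,"y":0,"z":-0.02,"ax":0,"ay":0,"az":0},{"x":0,"y":0,"z":-0.06,"ax":0,"ay":0,"az":0},{"x":0,"y":0,"z":-0.1,"ax":0,"ay":0,"az":0},{"x":0,"y":0,"z":-0.15,"ax":0,"ay":0,"az":0},{"x":0,"y":0,"z":-0.18,"ax":0,"ay":0,"az":0},{"x":0,"y":0,"z":-0.18,"ax":0,"ay":0,"az":0},{"x":0,"y":0,"z":-0.18,"ax":0,"ay":0,"az":0}]' 0.75; python3 wr.py r5; python3 loc.py r5 .056
python3 - <<'E'
from h import *
cv2.imwrite("pics/end.png",cv2.cvtColor(read_camera("scene"),cv2.COLOR_RGB2BGR))
E
```

```text
t: 31.85
eef_pos: [0.5091, 0.3143, 0.1594]
tool_rot: [0.0, 0.013, 1.0, 0.001]
contact_force: [-0.6, -0.1, -0.2]
gripper_width: 0.753
grasp_force: 0.0
```

View pics/end.png

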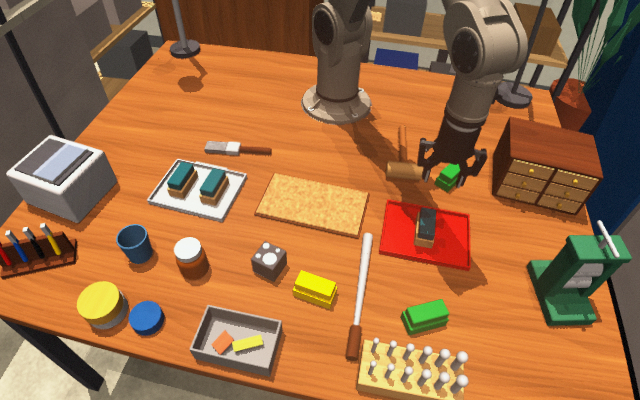

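The final view shows two blocks foam-up in the steel tray, at (182,180) and (213,185), and one in the red tray at (426,228). The board is empty, the bystanders haven't moved and the gripper is clear.

```bash
python3 -c "
from station import *
print(hand_in())"
```

```text
the job is handed in; nothing more can be done
None
```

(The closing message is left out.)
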